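Put the print roller away in its drawer

ROBOT

A 7-joint arm with a two-finger parallel gripper is mounted at the origin on the work surface. World frame = base frame: x ahead of the robot, y to its left, z up, the work surface at z = 0. Lengths are in m, angles in degrees, forces in N, time in s.
With the tool pointing down it reaches from about 0.425 to 0.875 m from the base axis. Payload 4.7 kg.
Tool frame: the origin (TCP) lies midway between the tips of the shut fingers; the grasp point (between the pads) lies 19 mm behind it; y points along the fingers, x is the direction in which the jaws open and shut, and the axes are right-handed (so a half turn about y gives the same grasp; the last joint's range is limited). The gripper opens to 87 mm and grips with 3 to 60 N. Pads are 19 mm wide; open, the fingers measure 117 mm over their backs; the gripper's body (75 mm by 190 mm) begins 51 mm behind the grasp point.
Start: joints at [-67.088, 18.392, -4.016, 83.108, 1.295, 78.541, -3.26], TCP at [0.245, 0.602, 0.223] pointing down, gripper open.
Joint ranges: [-163.93, 163.93], [-17.29, 119.83], [-79.2, 71.16], [3.27, 140.29], [-89.18, 269.18], [5.43, 117.66], [-154.24, 154.24]. Speed limits (degrees/s): [147.25, 147.25, 180, 180, 180, 180, 180].

INTERFACE

Orientations are given as [roll, pitch, yaw] about the fixed x, y, z axes, in that order (R = Rz(yaw) Ry(pitch) Rx(roll)).
In Python, from cell import env gives the robot as it stands.
- The arm moves only by the tool carry_out, never from a script. Its argument "targets" is a list of rows, each a list of 2 entries, a list of its own where there are three numbers: the shift along the tool's x, y, z in mm, then the turn, a rotation vector about the tool's x, y, z in degrees. A call has 1 to 12 rows; each row shifts and turns the commanded pose from where the row before left it, along the tool's axes as they then stand; what a row does not reach is not made up. A row lasts 1/10 s, in which the tool goes at most 50 mm and 8.59 degrees, less where a joint would pass 70% of its speed; a pose out of reach is approached as far as the arm can. A call with a gripper value outside its range is refused whole. "jaw" is the opening, from 0 (shut) to 1 (fully open), set as the call begins (left out, the last holds). The fingers move at their own pace and stop on an object; "squeeze" is the grip in N (left out, the last holds). Time passes only in rows, so rows that do not move let the fingers close. It gives the time, the measured TCP pose, the force and the opening at its end, in the units of the state.
- env.get_obs(): the state, without advancing time (a new reading comes with each control period).
- env.read_camera(name): name is "side" or "top"; returns the picture (480x640x3 uint8, red, green, blue); there is no depth.
- env.get_calibration(name): a dict with "fx", "fy", "cx", "cy" (pixels), "R" (3x3) and "t" (3): a world point X has camera coordinates R X + t. Camera axes: x right, y down, z forward; pixel columns grow to the right and rows downward; lengths in m; the calibration is good to about 2 mm. A picture is of the moment at which its call begins. get_calibration takes no time and is no camera call.
- env.sign_off(): hands the job in, once; it reports no verdict.
Trained networks look in the newest picture that a camera, given by its name, has taken for a name from the list of things; names that differ only in an ending like _2 or _b are one class to them, and where a whole thing is asked for, a point or a joint stands for the part that bears it (a point fixed in the world has none). Each returns a list of dicts, best first, with "p" (0 to 1); they miss things now and then, are a little off and sometimes report something else, mostly with a low value. They report only what shows in the picture. A call takes as long as a camera call. They do not tell look-alikes from the thing itself.
- env.outline_of(camera, label): "mask" (480x640 bool, what is visible of it) and "xy" ([column, row] in pixels, amid what is visible of it).
The state is a dict: "time_s": time; "qpos": joint angles; "joint_velocities": joint speeds; "effort": joint torques, N m; "tool_pos": TCP position; "tool_rot": TCP orientation; "force": force on the tool from outside, world axes, zero at the start; "wrist_torque": the same for the moment, N m; "grip_width": finger opening in m.
Only numpy, scipy, OpenCV 4.12 (cv2) and the standard library are available. Lean on these libraries where they do the work, as an engineer would, in place of code of your own. Each camera call takes 0.05 s, during which the arm holds its last target.

TASK

Someone left an ink jar standing in the front compartment of the open drawer, where the print roller belongs. Move the jar, keeping it upright, onto the round cork mat so that it stands wholly on it; then lay the roller flat in that compartment and slide the drawer fully shut without slamming it. Set both down gently and leave the other things on the table where they are.

Things in the scene. Friction and masses are not known exactly. Their poses are not given: they have to be found in the camera images.
- unit_drawer0 (a joint): opening of the upper drawer of the low two-drawer plywood unit, m: 0 fully shut, 0.19 its stop; starts 0.155 to 0.185 open; about 1 N friction, stays where left. Lower drawer shut, not used. The unit is fixed to the table: 270 deep, 250 wide, 150 high, drawers towards the robot; flat pads 22 thick lie on its top, set back over 80 from its front.
- compartment (a point): centre of the floor (85 above the table) of the open drawer's front compartment; moves with the drawer. x points into the unit (drawer shuts along +x), y along its width, z up. Inside: 120 along x, 208 along y; walls 43 high (divider behind 40), 6 thick. Outer face of the front panel 81 away along -x, its top 52 above the floor. At the start all of it is clear of the unit's top.
- unit_drawer0_handle (a point): middle of the bar handle on the drawer's front, 112 above the table: steel bar 11 thick, 120 long along y, its axis 35 out from the front panel and 27 above the compartment floor. Axes as of compartment. Only low things (under 30) lie on the table in front of it; it may be pushed with shut fingers.
- jar_mid (a point): centre (half-way up) of the straight glass ink jar with a black screw cap that starts standing in the compartment: round, 50 diameter (top 17: cap, 48), 95 high, 0.15 to 0.31 kg; too tall for the shut drawer. z is its upright axis. Other pots on the table are not part of the job.
- roller_grip (a point): point on the axis of the print roller's round wooden handle (26 diameter), near its centre of mass, 13 above what it lies on. x points from handle to rubber head, z up. Along x the roller spans -65 to +95 (handle -65 to +20, steel fork, 84 wide, from +42; rubber head 34 diameter). 0.13 to 0.25 kg. Fits the compartment only lengthwise along the drawer's width, either way round.
- roller_head (a point): centre of the roller's rubber head, 78 ahead of roller_grip
- roller_tail (a point): on the handle's axis 8 short of its free end, 57 behind roller_grip
- mat_top (a point): centre of the top of the round cork mat, 120 diameter, 4 thick, fixed flat on the table to the left or right of the open drawer; the roller lies on the other side
- jar: the ink jar; origin at the centre of its underside
- roller: the print roller; origin on its underside, 15 ahead of roller_grip
- paint: bystander: white paint bottle, 62 diameter, 180 high, origin under its centre
- brushpot: bystander: white pot of brushes, 72 diameter, brushes up to 205 high, origin under its centre
- tape: bystander: ring of tape lying flat, 90 diameter, 25 high, origin under its centre
- block: bystander: lino block 90 x 70 x 20, origin under its centre
- brush: bystander: flat brush lying across between the robot's base and the drawer, low enough to pass over
- tub: bystander: white plastic tub, 90 diameter, 70 high, origin under its centre
- tin: bystander: flat aluminium pencil tin 190 x 70 x 30, origin under its centre
Mind the look-alikes: they are no part of the job. What is meant by the part that bears mat_top is not orange, and is the larger of those in its own colour.

How it is judged (in metres and radians):
On the way, in this order (a step that is already met when the one before it is completed fails the run):
1. the jar stands upright and released, wholly on the cork mat (horizontal distance between jar_mid and mat_top below 0.037 m and z of jar_mid in the frame of mat_top below 0.052 m and angle between jar_mid's own z axis and vertical below 0.1 rad and contact force between jar and the fingers below 0.1 N and linear speed of jar below 0.03 m/s), for 0.2 s.
2. the roller lies released and flat in the front compartment of the still open drawer (value of joint unit_drawer0 above 0.1 m and contact force between roller and the fingers below 0.1 N and linear speed of roller below 0.05 m/s and x of roller_head in the frame of compartment between -0.06 and 0.06 m and y of roller_head in the frame of compartment between -0.104 and 0.104 m and x of roller_tail in the frame of compartment between -0.06 and 0.06 m and y of roller_tail in the frame of compartment between -0.104 and 0.104 m and z of each of roller_head, roller_tail in the frame of compartment below 0.026 m), for 0.2 s.
At the end, for the whole second after the job is handed in: The drawer is shut to within 5 mm, the roller at rest and flat in its front compartment (head and handle end inside the walls, their centres at most 26 mm above the floor), and the jar stands still and upright (0.1 rad) on the cork mat, centred to 37 mm (value of joint unit_drawer0 below 0.005 m and x of roller_head in the frame of compartment between -0.06 and 0.06 m and y of roller_head in the frame of compartment between -0.104 and 0.104 m and x of roller_tail in the frame of compartment between -0.06 and 0.06 m and y of roller_tail in the frame of compartment between -0.104 and 0.104 m and z of each of roller_head, roller_tail in the frame of compartment below 0.026 m and linear speed of each of roller, jar below 0.03 m/s and horizontal distance between jar_mid and mat_top below 0.037 m and z of jar_mid in the frame of mat_top below 0.052 m and angle between jar_mid's own z axis and vertical below 0.1 rad); the robot touches nothing.
It fails at once if the jar is tipped by more than 0.6 rad (angle between jar_mid's own z axis and vertical above 0.6 rad).
It fails at once if the jar or the roller is dropped: it falls, out of the fingers, faster than 0.8 m/s ((linear speed of jar above 0.8 m/s and contact force between jar and the fingers below 0.1 N) or (linear speed of roller above 0.8 m/s and contact force between roller and the fingers below 0.1 N)).
It fails at once if the drawer is slammed: it shuts faster than 0.5 m/s (velocity of joint unit_drawer0 below -0.5 m/s).
It fails at once if a bystander is moved by more than 30 mm (distance of any of paint, brushpot, tape, block, brush, tub, tin from where it was at the start of the episode above 0.03 m).
It also fails if it takes over 67 s, if anything falls off the work surface, if the arm or the gripper's body presses on something with over 40 N, if the wrist force passes 120 N, or if a joint passes its speed limit or range.

## Working session

There is one attempt and no reset: what is moved stays moved. The work goes in short steps, Python scripts to look and compute and a tool call to move; the robot and the scene stay as the last step left them, time stands still between calls to the robot, and variables do not carry over. Pictures are saved under pics/ and viewed, and the job is handed in when it is done.

Besides the shell and the picture viewer there is one more tool, called after "Request:" as name(argument=value, ...), one argument or row to a line, values as JSON. carry_out: Moves the arm, as the interface text tells. Its arguments: {"type":"object","properties":{"targets":{"type":"array","items":{"type":"array"}},"jaw":{"type":"number"},"squeeze":{"type":"number"}},"required":["targets"]}

```bash
ls; mkdir -p pics; python3 - <<'E'
from cell import env
import cv2, numpy as np
o=env.get_obs(); print({k:np.round(v,3).tolist() for k,v in o.items()})
for n in("side","top"):
    im=env.read_camera(n); cv2.imwrite(f"pics/{n}0.png",im[:,:,::-1])
    c=env.get_calibration(n); print(n,{k:np.round(v,4).tolist() for k,v in c.items()})
E
```

```text
pics
{'time_s': 0.0, 'qpos': [-67.089, 18.441, -4.015, 83.175, 1.296, 78.539, -3.259], 'joint_velocities': [-0.065, 0.004, 0.023, 0.089, 0.035, -0.008, -0.021], 'effort': [-0.0, -49.129, -0.404, -31.253, -0.064, 0.043, 0.0], 'tool_pos': [0.244, 0.602, 0.221], 'tool_rot': [-90.007, 0.11, 67.899], 'force': [0.059, -0.387, 0.026], 'wrist_torque': [0.021, 0.011, -0.012], 'grip_width': 0.087}
side {'fx': 511.4101, 'fy': 511.4101, 'cx': 325.015, 'cy': 239.5351, 'R': [[0.718, -0.6961, 0.0006], [-0.3843, -0.3972, -0.8334], [0.5804, 0.5981, -0.5527]], 't': [-0.4235, 0.2918, 1.3275]}
top {'fx': 435.3644, 'fy': 435.3644, 'cx': 314.7323, 'cy': 240.1952, 'R': [[-0.0187, -0.9998, 0.0091], [-0.9969, 0.0179, -0.076], [0.0759, -0.0105, -0.9971]], 't': [0.0022, 0.5841, 1.1687]}
```

View pics/side0.png

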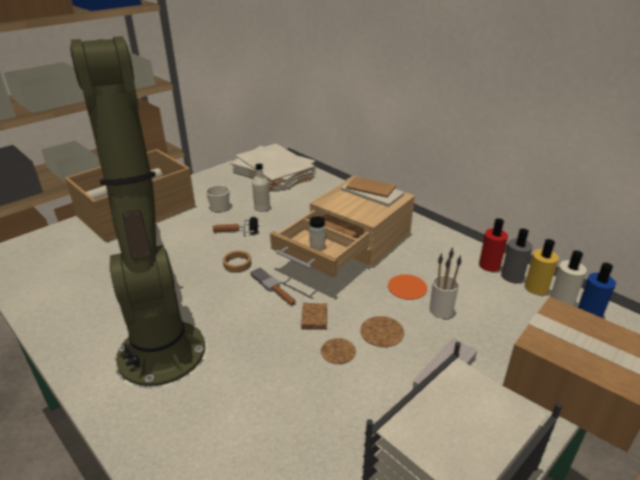

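View pics/top0.png

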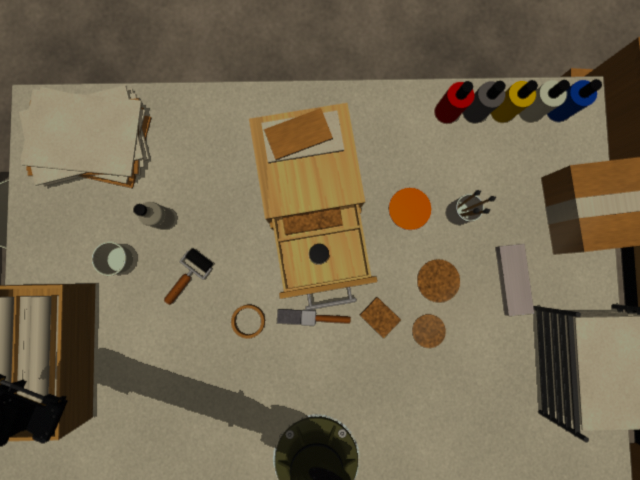

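Top view, mat candidates: the orange disc at (410,208), the large cork disc at (438,280) and the small cork disc at (428,331). I choose the large cork one. For the jar, the candidates are the black cap in the drawer at (319,254), the paint bottle at (150,213) and the tub at (113,258). I choose the one in the drawer. The only roller is at (190,275).

```bash
cat > h.py <<'E'
from cell import env
import cv2, numpy as np
from scipy.optimize import least_squares
from scipy.spatial.transform import Rotation as Rn
C={n:env.get_calibration(n) for n in("side","top")}
for c in C.values():
    for k in("R","t"): c[k]=np.array(c[k])
def proj(n,X):
    c=C[n]; p=np.atleast_2d(X)@c["R"].T+c["t"]
    return np.c_[c["fx"]*p[:,0]/p[:,2]+c["cx"],c["fy"]*p[:,1]/p[:,2]+c["cy"]]
def back(n,uv,z):
    c=C[n]; uv=np.atleast_2d(uv).astype(float)
    d=np.c_[(uv[:,0]-c["cx"])/c["fx"],(uv[:,1]-c["cy"])/c["fy"],np.ones(len(uv))]@c["R"]
    o=-c["R"].T@c["t"]
    return o+d*((z-o[2])/d[:,2])[:,None]
def state():
    o=env.get_obs(); return o
def move_to_tool(dR_world):pass
E
python3 - <<'E'
from h import *
ims={}
for n in("side","top"):
    im=env.read_camera(n); ims[n]=im
    vis=im[:,:,::-1].copy()
    for l in("jar","roller","mat_top","unit_drawer0","unit_drawer0_handle","compartment","tub","paint","brushpot","tin","block"):
        r=env.outline_of(n,l)
        for k in r[:4]:
            m=k["mask"]; ys,xs=np.nonzero(m)
            if len(xs)==0: continue
            print(n,l,round(k["p"],2),np.round(k["xy"],1),len(xs),xs.min(),xs.max(),ys.min(),ys.max())
        if r: np.save(f"m_{n}_{l}.npy",np.array([k["mask"] for k in r[:4]]))
cv2.imwrite("pics/crop_t.png",cv2.resize(ims["top"][190:350,150:480,::-1],None,fx=2.4,fy=2.4,interpolation=cv2.INTER_CUBIC))
print(env.get_obs()["time_s"])
E
```

```text
side jar 0.96 [320.7 235.1] 556 309 326 216 249
side jar 0.47 [238.5 228. ] 365 213 258 217 233
side roller 0.93 [235.6 227. ] 360 214 258 217 233
side mat_top 0.91 [339.6 349.5] 705 321 355 338 363
side mat_top 0.74 [383.2 327.8] 1062 361 404 316 346
side mat_top 0.56 [406.9 287.5] 834 388 428 273 299
side unit_drawer0 0.77 [329.3 241. ] 3524 271 369 211 275
side unit_drawer0_handle 0.61 [325.7 241. ] 3480 271 368 209 275
side unit_drawer0_handle 0.44 [236.3 256.3] 383 223 251 251 272
side compartment 0.63 [324.4 244.9] 3715 270 370 209 276
side compartment 0.62 [237.9 264.2] 455 223 251 251 272
side tub 0.73 [216.3 198.5] 509 206 229 185 209
side paint 0.35 [317.9 233.1] 498 310 325 216 249
side paint 0.27 [267.9 282.5] 491 251 293 269 302
side brushpot 0.89 [445.1 290.9] 1271 430 461 249 317
side block 0.75 [314.7 316.1] 661 302 327 302 330
side block 0.48 [446.  289.7] 1332 430 461 248 317
side block 0.29 [319.2 234. ] 558 309 326 216 250
top jar 0.61 [189.2 269.1] 736 164 212 249 303
top jar 0.57 [320. 253.] 352 309 329 244 264
top jar 0.18 [438.1 277.3] 1493 417 459 259 303
top
[... 290 characters left out ...]
6996 273 376 205 309
top unit_drawer0_handle 0.89 [329.  249.5] 7086 272 376 204 309
top unit_drawer0_handle 0.2 [465.9 207.6] 1016 445 494 190 224
top compartment 0.68 [331.6 250.9] 7114 272 376 204 309
top tub 0.93 [108.5 260.1] 1092 91 132 242 275
top tub 0.43 [513.5 280.2] 2095 495 533 244 315
top paint 0.94 [154.9 213.7] 866 133 174 202 230
top paint 0.68 [466.4 208.4] 1034 445 495 190 225
top paint 0.22 [306.1 315.8] 813 277 349 309 325
top brushpot 0.91 [464.5 209.2] 1001 445 494 191 224
top brushpot 0.54 [327.1 246. ] 7161 272 376 205 309
top tin 0.95 [513.3 281. ] 2064 496 533 245 315
top tin 0.36 [188.4 271.8] 815 164 212 249 304
top block 0.76 [380.6 316. ] 897 360 399 297 338
1.3
```

View pics/crop_t.png

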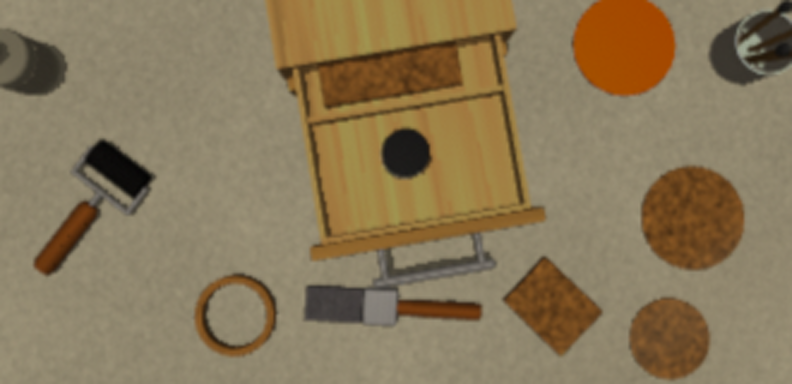

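```bash
python3 - <<'E'
from h import *
f=lambda u,v:(u/2.4+150,v/2.4+190)
def P(l,u,v,z):print(l,np.round(back("top",f(u,v),z)[0]*1000,1))
P("cap",405,152,.180);
P("mat",692,217,.004);P("mat top edge",692,165,.004);P("mat bot",692,269,.004);P("small",669,338,.003);P("orange",624,45,.004)
P("head",118,168,.030);P("tail",42,268,.013);P("neck",97,203,.02)
for l,u,v,z in [("panel L outer",313,259,.137),("panel R outer",545,219,.137),("bl",308,122,.125),("fl",325,240,.128),("fr",527,205,.128),("br",503,93,.125),("hL",377,280,.115),("hR",494,264,.115),("unit FL",283,68,.15),("unit FR",514,32,.15)]: P(l,u,v,z)
m=np.load("m_side_mat_top.npy")
for k in m: 
    ys,xs=np.nonzero(k); b=back("side",np.c_[xs,ys],.004); print("side mat",np.round(b.mean(0)*1000,1), np.round(np.ptp(b,axis=0)*1000))
im=env.read_camera("side"); cv2.imwrite("pics/crop_s.png",cv2.resize(im[180:380,200:430,::-1],None,fx=3,fy=3,interpolation=cv2.INTER_CUBIC))
E
```

```text
cap [540.7 -15.8 180. ]
mat [ 467.8 -348.3    4. ]
mat top edge [ 527.6 -350.8    4. ]
mat bot [ 408.4 -346.     4. ]
small [ 330.6 -316.7    3. ]
orange [ 668.9 -276.9    4. ]
head [535.4 304.8  30. ]
tail [424.4 394.8  13. ]
neck [496.6 331.   20. ]
panel L outer [435.3  79.2 137. ]
panel R outer [ 471.4 -158.6  137. ]
bl [576.3  83.5 125. ]
fl [454.   67.3 128. ]
fr [ 486.  -141.7  128. ]
br [ 603.  -120.3  125. ]
hL [411.2  14.7 115. ]
hR [ 425.4 -107.4  115. ]
unit FL [630.1 106.5 150. ]
unit FR [ 663.1 -130.4  150. ]
side mat [ 329.3 -317.6    4. ] [91. 88.  0.]
side mat [ 466.7 -349.3    4. ] [121. 116.   0.]
side mat [ 669.9 -278.6    4. ] [123. 123.   0.]
```

View pics/crop_s.png

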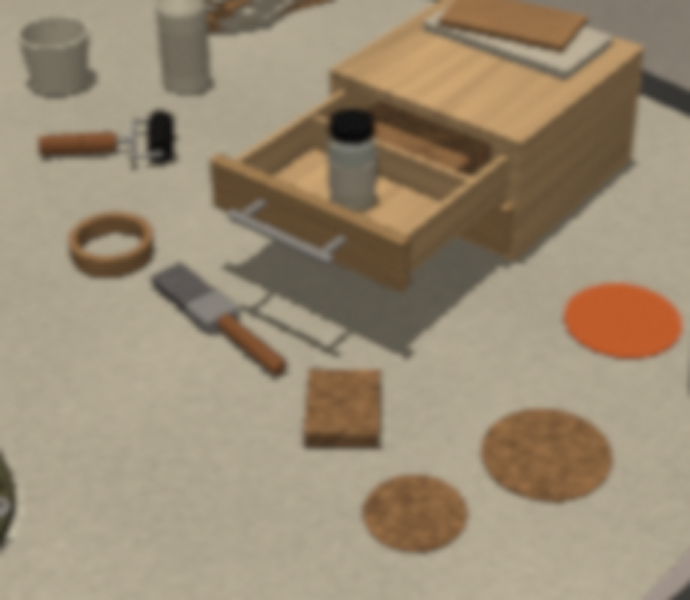

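The close crop confirms the choice. The large cork disc, centred near (438,280), is 120 mm across, the small one 90 mm, and the orange one is excluded by colour. The jar cap is at (319,253) and the roller's tail and head are at (168,302) and (199,260). Next I refine the positions with both cameras and plan the moves.

```bash
cat >> h.py <<'E'
def pose():
    o=env.get_obs(); return np.array(o["tool_pos"])*1000, Rn.from_euler("xyz",o["tool_rot"],degrees=True)
def plan(p1,yaw1,n,p0=None,yaw0=None):
    """rows from pose to world target (mm, deg), tool down roll -90"""
    p,r=pose()
    if p0 is not None: p=np.array(p0,float)
    if yaw0 is not None: r=Rn.from_euler("xyz",[-90,0,yaw0],degrees=True)
    tgt=Rn.from_euler("xyz",[-90,0,yaw1],degrees=True)
    p1=np.array(p1,float); rows=[]
    rv=(r.inv()*tgt).as_rotvec(degrees=True)
    # simulate rounding, feeding back
    rc=r; pc=p.copy()
    for i in range(n):
        want=p+(p1-p)*(i+1)/n
        s=np.round(rc.inv().apply(want-pc)); 
        rw=np.round((rc.inv()*(r*Rn.from_rotvec(rv*(i+1)/n,degrees=True))).as_rotvec(degrees=True),1)
        rows.append([s.tolist(),rw.tolist()]); pc=pc+rc.apply(s); rc=rc*Rn.from_rotvec(rw,degrees=True)
    print("["+",".join(str(x).replace(" ","").replace(".0","") for x in rows)+"]","end",np.round(pc,1),np.round(rc.as_euler("xyz",degrees=True),1))
    return pc,rc
E
python3 - <<'E'
from h import *
f=lambda u,v:(u/3+200,v/3+180)
print("cap side",back("side",f(351,119),.180)*1000)
g=lambda u,v:(u/2.4+150,v/2.4+190)
for l,z,a,b in[("tail end",.013,g(40,270),f(40,145)),("head",.018,g(117,169),f(160,140)),("handle front",.013,g(96,205),f(117,143))]:
    print(l,back("top",a,z)*1000,back("side",b,z)*1000)
print("tub",back("top",(108.5,260),.06)*1000,"paint",back("top",(152,214),.15)*1000,"pot",back("top",(466,208),.1)*1000)
E
```

```text
cap side [[540.6255807  -16.17839251 180.        ]]
tail end [[422.15160248 397.08300614  13.        ]] [[424.98789789 395.77203224  13.        ]]
head [[534.73988267 308.97523318  18.        ]] [[528.51987709 299.88768979  18.        ]]
handle front [[494.37686    334.04332359  13.        ]] [[492.65346016 336.43104036  13.        ]]
tub [[538.74421131 534.80716712  60.        ]] paint [[645.691218   389.34018496 150.        ]] pot [[ 654.39113988 -399.32323282  100.        ]]
```

```bash
python3 - <<'E'
from h import *
plan((541,-16,220),-81.4,20)
E
```

```text
[[[-23,0,-25],[-0,7.5,0]],[[-20,0,-29],[-0,7.4,0]],[[-15,0,-30],[-0,7.5,0]],[[-12,1,-32],[-0,7.5,0]],[[-7,-0,-34],[-0,7.4,0]],[[-3,-0,-34],[-0,7.5,0]],[[1,-0,-34],[-0,7.5,0]],[[6,0,-34],[-0,7.4,0]],[[10,0,-33],[-0,7.5,0]],[[15,0,-31],[-0,7.4,0]],[[18,0,-29],[-0,7.5,0]],[[22,1,-26],[-0,7.5,-0]],[[25,-0,-23],[-0,7.4,-0]],[[28,-0,-20],[-0,7.5,-0]],[[30,-0,-16],[-0,7.5,-0]],[[33,0,-12],[-0,7.4,-0]],[[33,0,-8],[-0,7.5,-0]],[[34,0,-3],[-0,7.5,-0]],[[34,0,2],[-0,7.4,-0]],[[34,1,5],[-0,7.5,-0]]] end [540.7 -15.9 219.6] [-90.    0.  -81.4]
```

Request:
carry_out(
  targets=[
    [[-23, 0, -25], [0, 7.5, 0]],
    [[-20, 0, -29], [0, 7.5, 0]],
    [[-15, 0, -30], [0, 7.5, 0]],
    [[-12, 0, -32], [0, 7.5, 0]],
    [[-7, 0, -34], [0, 7.5, 0]],
    [[-3, 0, -34], [0, 7.5, 0]],
    [[1, 0, -34], [0, 7.5, 0]],
    [[6, 0, -34], [0, 7.5, 0]],
    [[10, 0, -33], [0, 7.5, 0]],
    [[15, 0, -31], [0, 7.5, 0]],
  ],
  jaw=1,
)

```text
time_s: 2.35
tool_pos: [0.3927, 0.2911, 0.2228]
tool_rot: [-90.0, -0.0, -7.4]
force: [1.2, 0.0, -0.1]
grip_width: 0.0869
```

Request:
carry_out(
  targets=[
    [[18, 0, -29], [0, 7.5, 0]],
    [[22, 0, -26], [0, 7.5, 0]],
    [[25, 0, -23], [0, 7.5, 0]],
    [[28, 0, -20], [0, 7.5, 0]],
    [[30, 0, -16], [0, 7.5, 0]],
    [[33, 0, -12], [0, 7.5, 0]],
    [[33, 0, -8], [0, 7.5, 0]],
    [[34, 0, -3], [0, 7.5, 0]],
    [[34, 0, 2], [0, 7, 0]],
    [[34, 0, 5], [0, 7, 0]],
    [[0, 0, 0], [0, 0, 0]],
    [[0, 0, 0], [0, 0, 0]],
  ],
)

```text
time_s: 3.55
tool_pos: [0.5374, -0.018, 0.2226]
tool_rot: [-90.0, 0.0, -81.2]
force: [0.6, 1.0, -0.1]
grip_width: 0.0871
```

```bash
python3 - <<'E'
from h import *
o=env.get_obs(); print({k:np.round(v,3).tolist() for k,v in o.items()})
for n in("top",):
    im=env.read_camera(n); cv2.imwrite(f"pics/{n}1.png",cv2.resize(im[180:340,200:440,::-1],None,fx=3,fy=3,interpolation=cv2.INTER_CUBIC))
im=env.read_camera("side"); cv2.imwrite("pics/side1.png",cv2.resize(im[160:320,220:420,::-1],None,fx=3.5,fy=3.5,interpolation=cv2.INTER_CUBIC))
plan((541,-16,125),-81.4,10)
E
```

```text
{'time_s': 3.55, 'qpos': [-31.853, 4.609, 32.892, 100.241, -2.597, 75.907, -79.57], 'joint_velocities': [-1.271, -0.477, -2.087, 0.768, -0.433, 0.199, -0.027], 'effort': [1.384, -30.053, 2.792, -31.31, 0.202, -0.122, -0.029], 'tool_pos': [0.537, -0.018, 0.223], 'tool_rot': [-90.004, 0.018, -81.158], 'force': [0.649, 0.953, -0.051], 'wrist_torque': [-0.052, 0.186, 0.008], 'grip_width': 0.087}
[[[0,10,0],[0,0,-0]],[[0,9,1],[0,0.1,-0]],[[0,10,0],[0,0,-0]],[[0,10,1],[0,0.1,-0]],[[0,10,-0],[0,0,-0]],[[0,9,0],[0,0.1,-0]],[[0,10,1],[0,0,-0]],[[1,10,0],[0,0.1,-0]],[[-0,10,0],[0,-0,-0]],[[-0,9,1],[0,0,-0.1]]] end [541.2 -16.3 125.5] [-90.   -0.  -81.4]
```

View pics/side1.png

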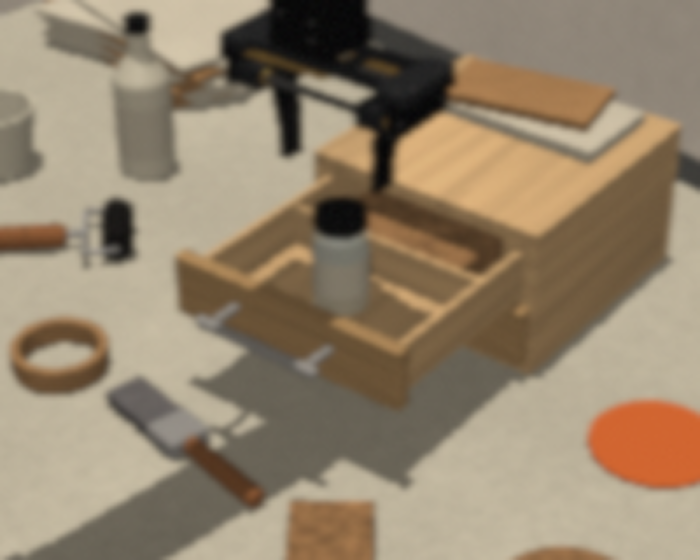

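The open fingers straddle the jar along the drawer's width, above the cap at crop (340,215). Descending.

Request:
carry_out(
  targets=[
    [[0, 10, 1], [0, 0, 0]],
    [[0, 10, 1], [0, 0, 0]],
    [[0, 10, 1], [0, 0, 0]],
    [[0, 10, 1], [0, 0, 0]],
    [[0, 10, 0], [0, 0, 0]],
    [[0, 10, 0], [0, 0, 0]],
    [[0, 10, 0], [0, 0, 0]],
    [[0, 10, 0], [0, 0, 0]],
    [[0, 10, 0], [0, 0, 0]],
    [[0, 7, 0], [0, 0, 0]],
    [[0, 0, 0], [0, 0, 0]],
    [[0, 0, 0], [0, 0, 0]],
  ],
)

```text
time_s: 4.85
tool_pos: [0.5415, -0.0169, 0.1256]
tool_rot: [-90.0, -0.0, -81.1]
force: [0.2, 0.1, 0.3]
grip_width: 0.0869
```

```bash
python3 - <<'E'
from h import *
o=env.get_obs(); print({k:np.round(v,3).tolist() for k,v in o.items() if k in("tool_pos","force","qpos","grip_width")})
im=env.read_camera("side"); cv2.imwrite("pics/side2.png",cv2.resize(im[160:320,220:420,::-1],None,fx=3.5,fy=3.5,interpolation=cv2.INTER_CUBIC))
E
```

```text
{'qpos': [-30.683, 10.022, 32.759, 106.666, -5.963, 64.987, -76.902], 'tool_pos': [0.541, -0.017, 0.126], 'force': [0.163, 0.068, 0.298], 'grip_width': 0.087}
```

View pics/side2.png

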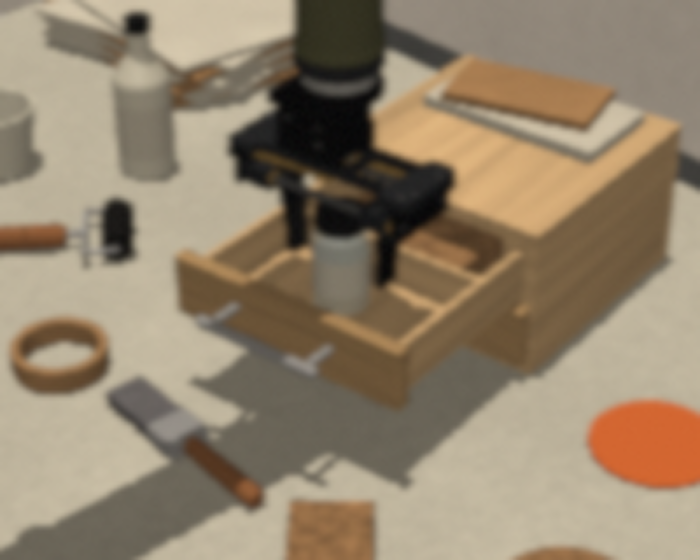

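The fingers are on both sides of the glass. Closing.

Request:
carry_out(
  targets=[
    [[0, 0, 0], [0, 0, 0]],
    [[0, 0, 0], [0, 0, 0]],
    [[0, 0, 0], [0, 0, 0]],
    [[0, 0, 0], [0, 0, 0]],
    [[0, 0, 0], [0, 0, 0]],
    [[0, 0, 0], [0, 0, 0]],
    [[0, 0, 0], [0, 0, 0]],
    [[0, 0, 0], [0, 0, 0]],
  ],
  jaw=0.4,
  squeeze=25,
)

```text
time_s: 5.7
tool_pos: [0.5414, -0.0164, 0.1257]
tool_rot: [-90.0, 0.0, -81.1]
force: [0.1, 2.2, 0.5]
grip_width: 0.049
```

```bash
python3 - <<'E'
from h import *
o=env.get_obs(); print({k:np.round(v,3).tolist() for k,v in o.items() if k in("tool_pos","force","qpos","grip_width")})
E
```

```text
{'qpos': [-30.694, 10.006, 32.738, 106.674, -5.99, 65.002, -76.902], 'tool_pos': [0.541, -0.016, 0.126], 'force': [0.071, 2.17, 0.532], 'grip_width': 0.049}
```

Request:
carry_out(
  targets=[
    [[0, -3, 0], [0, 0, 0]],
    [[0, -6, 0], [0, 0, 0]],
    [[0, -8, 0], [0, 0, 0]],
    [[0, -10, 0], [0, 0, 0]],
    [[0, -10, 0], [0, 0, 0]],
    [[0, -10, 0], [0, 0, 0]],
    [[0, -10, 0], [0, 0, 0]],
    [[0, -10, 0], [0, 0, 0]],
    [[0, -8, 0], [0, 0, 0]],
    [[0, -5, 0], [0, 0, 0]],
    [[0, 0, 0], [0, 0, 0]],
  ],
  jaw=0.3,
)

```text
time_s: 6.8
tool_pos: [0.5418, -0.0168, 0.2064]
tool_rot: [-89.9, 0.0, -81.1]
force: [0.2, -0.7, -2.2]
grip_width: 0.0492
```

```bash
python3 - <<'E'
from h import *
o=env.get_obs(); print({k:np.round(v,3).tolist() for k,v in o.items() if k in("tool_pos","force","qpos","grip_width")})
im=env.read_camera("side"); cv2.imwrite("pics/side3.png",cv2.resize(im[140:300,220:420,::-1],None,fx=3.5,fy=3.5,interpolation=cv2.INTER_CUBIC))
plan((467,-349,203),-81.1,16)
E
```

```text
{'qpos': [-31.698, 5.786, 32.968, 101.051, -3.29, 74.038, -79.062], 'tool_pos': [0.542, -0.017, 0.206], 'force': [0.225, -0.718, -2.17], 'grip_width': 0.049}
[[[20,0,-8],[-0,0,-0]],[[20,0,-8],[-0,0,-0]],[[19,0,-7],[-0,0,-0]],[[20,1,-8],[-0,0,-0]],[[20,-0,-8],[-0,0,-0]],[[20,-0,-8],[-0,0,-0]],[[20,0,-8],[-0,0,-0]],[[19,0,-7],[-0,0,-0]],[[20,0,-8],[-0,0,-0]],[[20,1,-8],[-0,0,-0]],[[20,-0,-8],[-0,0,-0]],[[19,-0,-8],[-0,0,-0]],[[20,0,-7],[-0,0,-0]],[[20,0,-8],[-0,0,-0]],[[20,0,-8],[-0,0,-0]],[[20,1,-8],[-0,0,-0]]] end [ 467.  -349.3  202.7] [-90.    0.  -81.1]
```

View pics/side3.png

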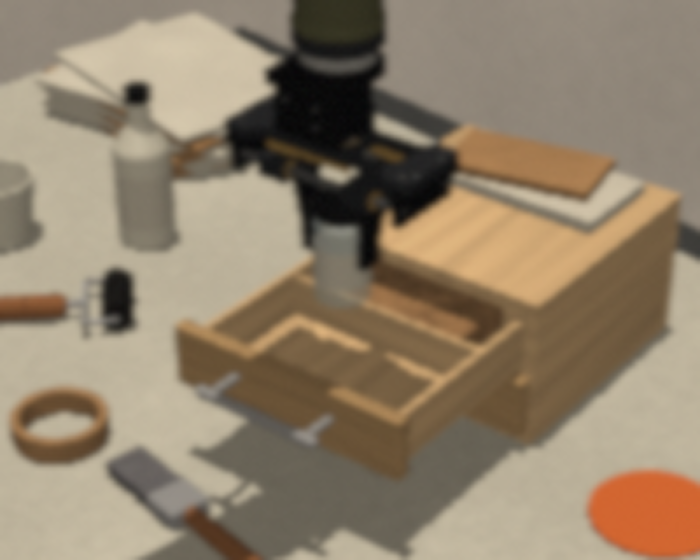

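The jar is held upright, clear of the drawer at crop (340,260). Carrying it to the mat.

Request:
carry_out(
  targets=[
    [[5, 0, -2], [0, 0, 0]],
    [[12, 0, -5], [0, 0, 0]],
    [[20, 0, -8], [0, 0, 0]],
    [[25, 0, -10], [0, 0, 0]],
    [[28, 0, -11], [0, 0, 0]],
    [[28, 0, -11], [0, 0, 0]],
    [[28, 0, -11], [0, 0, 0]],
    [[28, 0, -11], [0, 0, 0]],
    [[28, 0, -11], [0, 0, 0]],
    [[28, 0, -11], [0, 0, 0]],
    [[25, 0, -10], [0, 0, 0]],
    [[20, 0, -8], [0, 0, 0]],
  ],
)

```text
time_s: 8.05
tool_pos: [0.4741, -0.3084, 0.2054]
tool_rot: [-90.0, -0.0, -81.3]
force: [0.8, 0.1, -2.3]
grip_width: 0.0492
```

Request:
carry_out(
  targets=[
    [[18, 0, -6], [0, 0, 0]],
    [[12, 0, -5], [0, 0, 0]],
    [[8, 0, -3], [0, 0, 0]],
    [[5, 0, -1], [0, 0, 0]],
    [[0, 0, 0], [0, 0, 0]],
    [[0, 0, 0], [0, 0, 0]],
  ],
)

```text
time_s: 8.65
tool_pos: [0.4684, -0.3494, 0.2054]
tool_rot: [-90.0, 0.0, -81.0]
force: [-0.4, 1.0, -1.8]
grip_width: 0.049
```

```bash
python3 - <<'E'
from h import *
o=env.get_obs(); print({k:np.round(v,3).tolist() for k,v in o.items() if k in("tool_pos","force","qpos","grip_width")})
for n,s in(("side",(180,340,300,500)),("top",(180,340,360,560))):
    im=env.read_camera(n); cv2.imwrite(f"pics/{n}4.png",cv2.resize(im[s[0]:s[1],s[2]:s[3],::-1],None,fx=3.5,fy=3.5,interpolation=cv2.INTER_CUBIC))
plan((467,-349,60),-81.1,12)
E
```

```text
{'qpos': [-6.454, 13.836, 47.603, 95.664, -10.558, 75.178, -37.994], 'tool_pos': [0.468, -0.349, 0.205], 'force': [-0.39, 0.971, -1.785], 'grip_width': 0.049}
[[[-0,12,-0],[-0,0,-0]],[[-0,12,-0],[-0,0,-0]],[[-0,12,-0],[-0,0,-0]],[[-0,12,-1],[-0,0,-0]],[[-0,13,0],[-0,0,-0]],[[-0,12,0],[-0,0,-0]],[[-0,12,0],[-0,0.1,-0]],[[-0,12,-0],[-0,-0,-0]],[[-0,12,-0],[-0,-0,-0]],[[-0,12,-0],[-0,-0,-0]],[[-0,12,-0],[-0,-0,-0]],[[-0,12,-1],[-0,-0,-0]]] end [ 466.6 -349.4   60.5] [-90.    0.  -81.1]
```

View pics/side4.png

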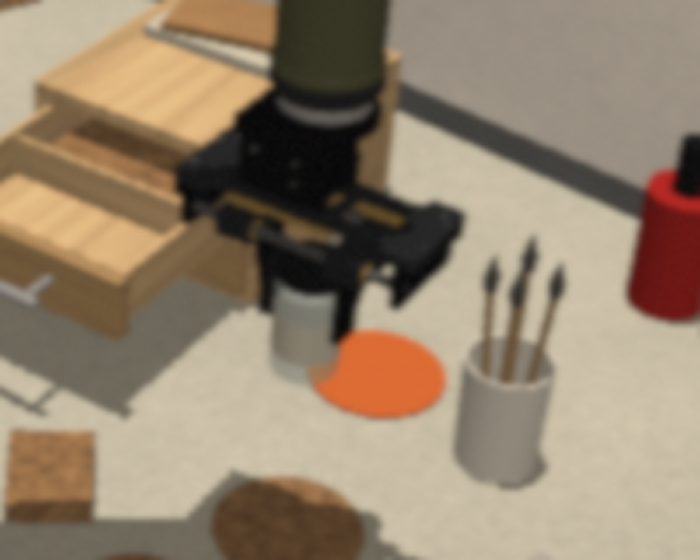

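The jar is held over the mat, and the brush pot at crop (505,410) is well clear. Lowering in stages.

Request:
carry_out(
  targets=[
    [[0, 6, 0], [0, 0, 0]],
    [[0, 12, 0], [0, 0, 0]],
    [[0, 16, -1], [0, 0, 0]],
    [[0, 18, 0], [0, 0, 0]],
    [[0, 18, 0], [0, 0, 0]],
    [[0, 18, 0], [0, 0, 0]],
    [[0, 18, -1], [0, 0, 0]],
    [[0, 16, 0], [0, 0, 0]],
    [[0, 14, 0], [0, 0, 0]],
    [[0, 10, 0], [0, 0, 0]],
    [[0, 4, 0], [0, 0, 0]],
    [[0, 0, 0], [0, 0, 0]],
  ],
)

```text
time_s: 9.95
tool_pos: [0.4659, -0.3504, 0.0551]
tool_rot: [-90.0, 0.0, -81.1]
force: [0.1, -0.2, -1.4]
grip_width: 0.0489
```

```bash
python3 - <<'E'
from h import *
o=env.get_obs(); print({k:np.round(v,3).tolist() for k,v in o.items() if k in("tool_pos","force","qpos","grip_width")})
for n,s in(("side",(220,380,300,500)),):
    im=env.read_camera(n); cv2.imwrite(f"pics/{n}5.png",cv2.resize(im[s[0]:s[1],s[2]:s[3],::-1],None,fx=3.5,fy=3.5,interpolation=cv2.INTER_CUBIC))
E
```

```text
{'qpos': [-2.318, 22.911, 44.177, 104.833, -18.308, 59.651, -32.091], 'tool_pos': [0.466, -0.35, 0.055], 'force': [0.105, -0.216, -1.418], 'grip_width': 0.049}
```

View pics/side5.png

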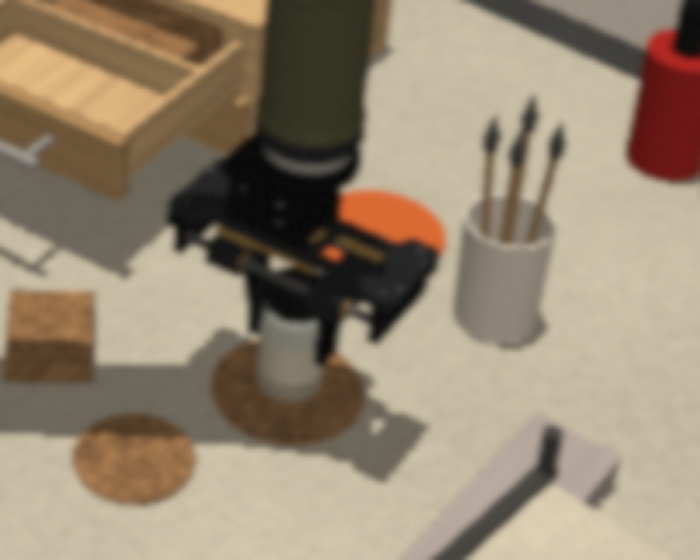

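The jar is about 10 mm above the large cork mat, roughly centred at crop (290,390). Lowering slowly to contact.

Request:
carry_out(
  targets=[
    [[0, 3, 0], [0, 0, 0]],
    [[0, 3, 0], [0, 0, 0]],
    [[0, 2, 0], [0, 0, 0]],
    [[0, 1, 0], [0, 0, 0]],
    [[0, 1, 0], [0, 0, 0]],
    [[0, 0, 0], [0, 0, 0]],
    [[0, 0, 0], [0, 0, 0]],
  ],
)

```text
time_s: 10.7
tool_pos: [0.4661, -0.3505, 0.0456]
tool_rot: [-90.0, -0.0, -81.1]
force: [-1.5, 0.4, -1.7]
grip_width: 0.0494
```

Request:
carry_out(
  targets=[
    [[0, 1, 0], [0, 0, 0]],
    [[0, 0, 0], [0, 0, 0]],
    [[0, 0, 0], [0, 0, 0]],
  ],
)

```text
time_s: 11.0
tool_pos: [0.4662, -0.3506, 0.0447]
tool_rot: [-90.0, -0.0, -81.1]
force: [-0.1, 0.1, 0.5]
grip_width: 0.049
```

The force went from -1.7 to +0.5 N, so the jar is standing on the mat. Releasing.

Request:
carry_out(
  targets=[
    [[0, 0, 0], [0, 0, 0]],
    [[0, 0, 0], [0, 0, 0]],
    [[0, 0, 0], [0, 0, 0]],
    [[0, 0, 0], [0, 0, 0]],
    [[0, 0, 0], [0, 0, 0]],
    [[0, 0, 0], [0, 0, 0]],
  ],
  jaw=0.95,
)

```text
time_s: 11.6
tool_pos: [0.4661, -0.3505, 0.0446]
tool_rot: [-90.0, 0.0, -81.1]
force: [0.1, 0.6, -0.7]
grip_width: 0.0813
```

```bash
python3 - <<'E'
from h import *
o=env.get_obs(); print({k:np.round(v,3).tolist() for k,v in o.items() if k in("tool_pos","force","qpos","grip_width")})
for n,s in(("side",(220,380,300,500)),):
    im=env.read_camera(n); cv2.imwrite(f"pics/{n}6.png",cv2.resize(im[s[0]:s[1],s[2]:s[3],::-1],None,fx=3.5,fy=3.5,interpolation=cv2.INTER_CUBIC))
E
```

```text
{'qpos': [-1.906, 23.713, 43.759, 105.269, -19.03, 58.578, -31.572], 'tool_pos': [0.466, -0.35, 0.045], 'force': [0.108, 0.622, -0.674], 'grip_width': 0.081}
```

View pics/side6.png

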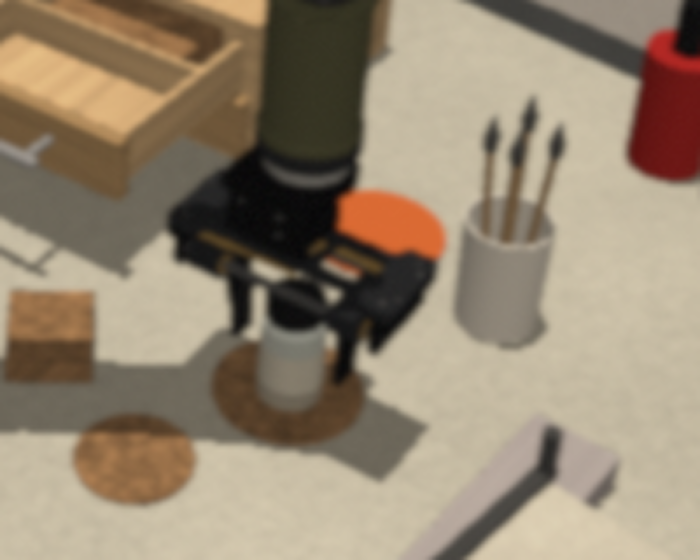

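The jar stands upright on the mat at crop (290,365) with both fingers clear. Rising.

Request:
carry_out(
  targets=[
    [[0, -6, 0], [0, 0, 0]],
    [[0, -10, 0], [0, 0, 0]],
    [[0, -15, 0], [0, 0, 0]],
    [[0, -20, 0], [0, 0, 0]],
    [[0, -20, 0], [0, 0, 0]],
    [[0, -20, 0], [0, 0, 0]],
    [[0, -20, 0], [0, 0, 0]],
    [[0, -20, 0], [0, 0, 0]],
    [[0, -20, 0], [0, 0, 0]],
    [[0, -20, 0], [0, 0, 0]],
    [[0, -10, 0], [0, 0, 0]],
    [[0, 0, 0], [0, 0, 0]],
  ],
)

```text
time_s: 12.85
tool_pos: [0.4667, -0.3513, 0.2278]
tool_rot: [-89.8, -0.1, -81.1]
force: [0.6, -0.2, 0.1]
grip_width: 0.0828
```

```bash
python3 - <<'E'
from h import *
o=env.get_obs(); print({k:np.round(v,3).tolist() for k,v in o.items() if k in("tool_pos","force","qpos","grip_width")})
for n,s in(("side",(180,380,200,500)),("top",(180,340,360,560))):
    im=env.read_camera(n); cv2.imwrite(f"pics/{n}7.png",cv2.resize(im[s[0]:s[1],s[2]:s[3],::-1],None,fx=2.6,fy=2.6,interpolation=cv2.INTER_CUBIC))
pc,rc=plan((540,0,225),-16,12); plan((473,354,225),49.4,12,pc,-16)
E
```

```text
{'qpos': [-6.909, 12.72, 48.173, 94.117, -9.755, 77.289, -38.43], 'tool_pos': [0.467, -0.351, 0.228], 'force': [0.6, -0.213, 0.07], 'grip_width': 0.083}
[[[-28,0,11],[-0,-5.4,-0]],[[-27,0,13],[-0,-5.5,-0]],[[-25,0,15],[-0,-5.4,-0]],[[-24,0,19],[-0,-5.4,-0]],[[-22,0,20],[-0,-5.4,-0]],[[-20,0,22],[-0,-5.5,-0]],[[-18,0,24],[-0,-5.4,-0]],[[-15,0,25],[-0,-5.4,-0]],[[-13,0,27],[-0,-5.4,-0]],[[-10,0,28],[-0,-5.5,-0]],[[-8,0,29],[-0,-5.4,-0]],[[-5,0,30],[-0,-5.4,-0]]] end [5.402e+02 5.000e-01 2.255e+02] [-90.   0. -16.]
[[[-13,0,27],[0,-5.5,-0]],[[-11,0,28],[-0,-5.4,0]],[[-9,0,29],[-0,-5.4,0]],[[-5,0,29],[0,-5.5,0]],[[-3,0,30],[-0,-5.4,0]],[[1,0,30],[0,-5.5,0]],[[3,0,30],[0,-5.5,0]],[[6,0,29],[0,-5.4,0]],[[8,0,29],[0,-5.5,0]],[[12,0,28],[0,-5.4,0]],[[14,0,26],[-0,-5.5,0]],[[16,0,25],[0,-5.4,0]]] end [473.2 353.6 225.5] [-90.    0.   49.4]
```

View pics/side7.png

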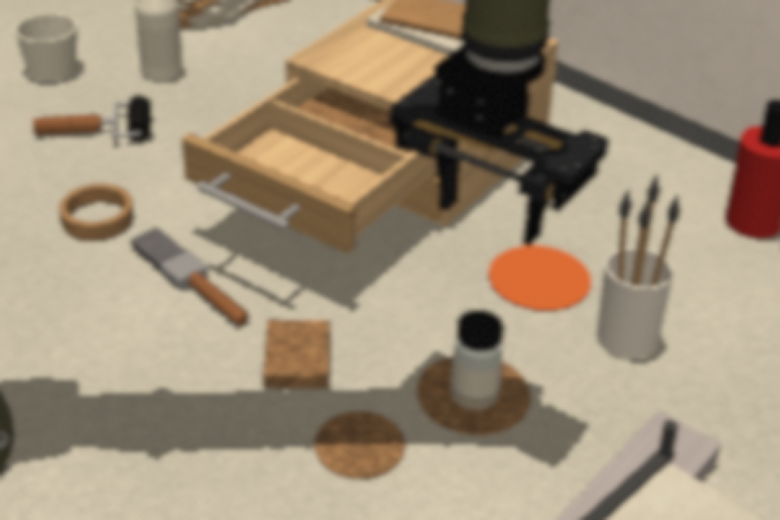

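The jar stands in the middle of the large cork mat at crop (478,360). Going to the roller.

Request:
carry_out(
  targets=[
    [[-28, 0, 11], [0, -5.5, 0]],
    [[-27, 0, 13], [0, -5.5, 0]],
    [[-25, 0, 15], [0, -5.5, 0]],
    [[-24, 0, 19], [0, -5.5, 0]],
    [[-22, 0, 20], [0, -5.5, 0]],
    [[-20, 0, 22], [0, -5.5, 0]],
    [[-18, 0, 24], [0, -5.5, 0]],
    [[-15, 0, 25], [0, -5.5, 0]],
    [[-13, 0, 27], [0, -5.5, 0]],
    [[-10, 0, 28], [0, -5.5, 0]],
    [[-8, 0, 29], [0, -5.5, 0]],
    [[-5, 0, 30], [0, -5.5, 0]],
  ],
  jaw=0.65,
)

```text
time_s: 14.15
tool_pos: [0.5372, 0.002, 0.2242]
tool_rot: [-90.1, 0.1, -14.9]
force: [0.2, -0.7, -0.7]
grip_width: 0.0567
```

Request:
carry_out(
  targets=[
    [[-13, 0, 27], [0, -5.5, 0]],
    [[-11, 0, 28], [0, -5.5, 0]],
    [[-9, 0, 29], [0, -5.5, 0]],
    [[-5, 0, 29], [0, -5.5, 0]],
    [[-3, 0, 30], [0, -5.5, 0]],
    [[1, 0, 30], [0, -5.5, 0]],
    [[3, 0, 30], [0, -5.5, 0]],
    [[6, 0, 29], [0, -5.5, 0]],
    [[8, 0, 29], [0, -5.5, 0]],
    [[12, 0, 28], [0, -5.5, 0]],
    [[14, 0, 26], [0, -5, 0]],
    [[16, 0, 25], [0, -5, 0]],
  ],
)

```text
time_s: 15.35
tool_pos: [0.463, 0.3533, 0.224]
tool_rot: [-90.0, 0.1, 50.1]
force: [0.2, 0.6, 0.4]
grip_width: 0.0567
```

```bash
python3 - <<'E'
from h import *
o=env.get_obs(); print({k:np.round(v,3).tolist() for k,v in o.items() if k in("tool_pos","tool_rot","force","qpos","grip_width")})
for n,s in(("side",(160,300,180,360)),("top",(190,350,100,300))):
    im=env.read_camera(n); cv2.imwrite(f"pics/{n}8.png",cv2.resize(im[s[0]:s[1],s[2]:s[3],::-1],None,fx=3.5,fy=3.5,interpolation=cv2.INTER_CUBIC))
plan((473,354,70),49.4,10)
E
```

```text
{'qpos': [-47.837, 10.13, 8.956, 93.25, -1.606, 76.894, 11.452], 'tool_pos': [0.463, 0.353, 0.224], 'tool_rot': [-89.977, 0.146, 50.102], 'force': [0.176, 0.576, 0.429], 'grip_width': 0.057}
[[[1,15,-1],[-0,0.1,-0]],[[0,16,-1],[-0,0.1,-0]],[[1,15,-2],[-0.1,0.1,-0]],[[0,15,-1],[0,0.1,-0]],[[1,16,-1],[0,0.1,-0.1]],[[0,15,-1],[-0,0.1,0]],[[1,15,-1],[-0,0.1,0]],[[0,16,-2],[-0,0.1,0]],[[1,15,-1],[-0.1,0.1,-0]],[[1,16,-1],[0,0.1,-0]]] end [473.3 354.3  69.5] [-90.    0.   49.4]
```

View pics/side8.png

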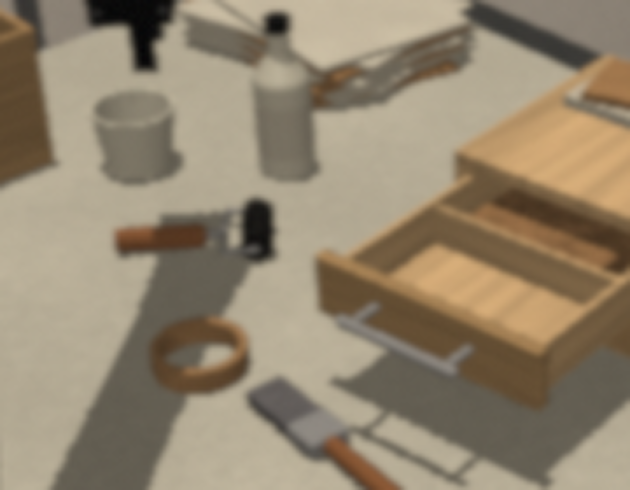

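View pics/top8.png

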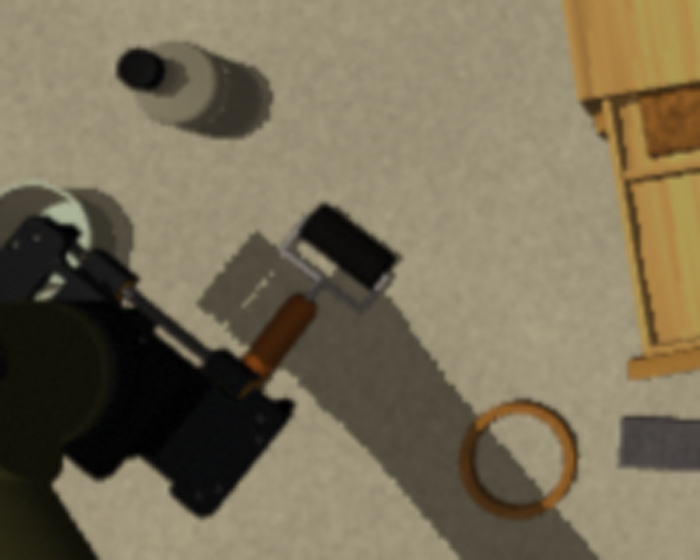

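The roller's handle lies below the gripper in the top crop from about (310,300) to (255,365). The paint bottle (190,85) and tub are clear of the descent. Lowering part way and correcting.

Request:
carry_out(
  targets=[
    [[1, 15, -1], [0, 0, 0]],
    [[0, 15, -1], [0, 0, 0]],
    [[1, 15, -1], [0, 0, 0]],
    [[0, 15, -1], [0, 0, 0]],
    [[1, 15, -1], [0, 0, 0]],
    [[0, 15, -1], [0, 0, 0]],
    [[1, 15, -2], [0, 0, 0]],
    [[0, 15, -2], [0, 0, 0]],
    [[1, 15, -1], [0, 0, 0]],
    [[1, 15, -1], [0, 0, 0]],
    [[0, 0, 0], [0, 0, 0]],
    [[0, 0, 0], [0, 0, 0]],
  ],
  jaw=0.65,
)

```text
time_s: 16.65
tool_pos: [0.477, 0.3495, 0.0753]
tool_rot: [-90.0, 0.0, 49.9]
force: [0.3, -0.4, -0.4]
grip_width: 0.0567
```

```bash
python3 - <<'E'
from h import *
for n,s in(("side",(160,300,180,360)),("top",(190,350,100,300))):
    im=env.read_camera(n); cv2.imwrite(f"pics/{n}9.png",cv2.resize(im[s[0]:s[1],s[2]:s[3],::-1],None,fx=3.5,fy=3.5,interpolation=cv2.INTER_CUBIC))
o=env.get_obs(); print({k:np.round(v,4).tolist() for k,v in o.items() if k in("tool_pos","tool_rot","force","qpos","grip_width")})
plan((473,354,5),49.8,10)
E
```

```text
{'qpos': [-46.4327, 17.7793, 8.9637, 101.6721, -3.1322, 60.7009, 13.5462], 'tool_pos': [0.4775, 0.35, 0.0764], 'tool_rot': [-90.0142, -0.0868, 49.9071], 'force': [0.1625, 0.5743, 0.7412], 'grip_width': 0.0567}
[[[0,7,1],[0,0,0]],[[0,7,0],[0,0,0]],[[0,7,1],[0,0,0]],[[0,8,0],[0,0,0]],[[0,7,1],[0,0.1,0]],[[0,7,1],[0,-0,0.1]],[[0,7,0],[0,-0,-0]],[[0,7,1],[0,-0,-0]],[[0,7,0],[0,-0,-0]],[[0,7,1],[0,0,-0]]] end [473.  353.9   5.4] [-90.    0.   49.8]
```

View pics/side9.png

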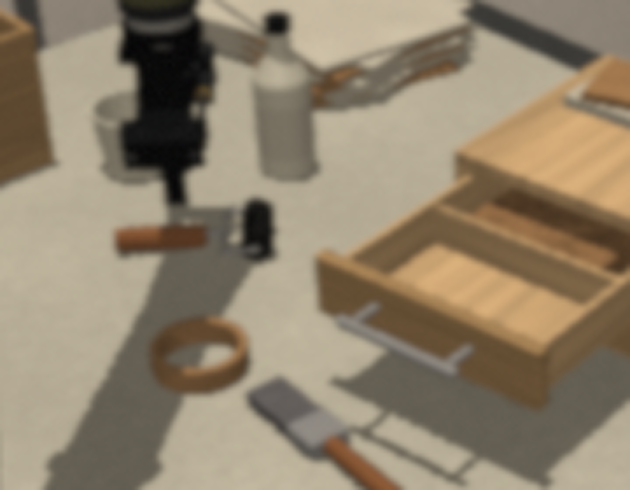

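View pics/top9.png

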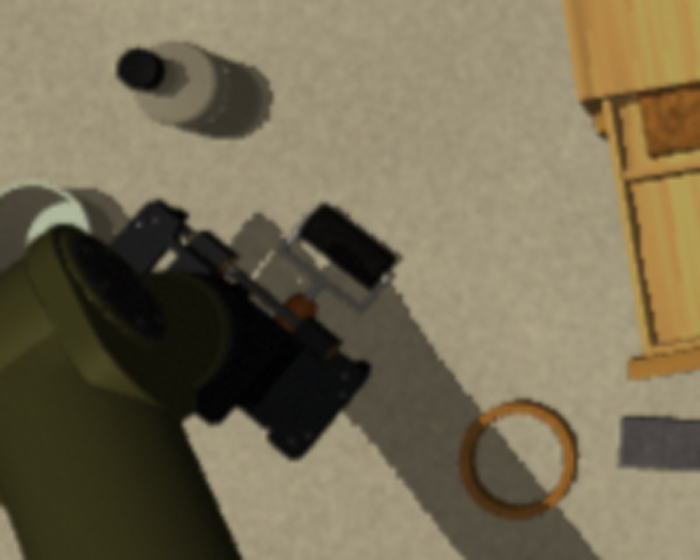

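The fingers are lined up across the handle. Descending the last 70 mm.

Request:
carry_out(
  targets=[
    [[0, 8, 1], [0, 0, 0]],
    [[0, 8, 1], [0, 0, 0]],
    [[0, 8, 1], [0, 0, 0]],
    [[0, 8, 1], [0, 0, 0]],
    [[0, 8, 1], [0, 0, 0]],
    [[0, 8, 1], [0, 0, 0]],
    [[0, 8, 0], [0, 0, 0]],
    [[0, 7, 0], [0, 0, 0]],
    [[0, 5, 0], [0, 0, 0]],
    [[0, 2, 0], [0, 0, 0]],
    [[0, 0, 0], [0, 0, 0]],
    [[0, 0, 0], [0, 0, 0]],
  ],
)

```text
time_s: 17.95
tool_pos: [0.4727, 0.3535, 0.0059]
tool_rot: [-90.0, -0.0, 49.9]
force: [1.6, -0.0, 0.3]
grip_width: 0.0564
```

```bash
python3 - <<'E'
from h import *
for n,s in(("side",(160,300,180,360)),):
    im=env.read_camera(n); cv2.imwrite(f"pics/{n}10.png",cv2.resize(im[s[0]:s[1],s[2]:s[3],::-1],None,fx=3.5,fy=3.5,interpolation=cv2.INTER_CUBIC))
o=env.get_obs(); print({k:np.round(v,4).tolist() for k,v in o.items() if k in("tool_pos","tool_rot","force","qpos","grip_width")})
E
```

```text
{'qpos': [-46.4268, 22.4967, 8.3772, 104.6256, -3.9974, 53.1153, 13.614], 'tool_pos': [0.4727, 0.3536, 0.006], 'tool_rot': [-90.0081, -0.045, 49.8938], 'force': [0.0379, 0.7818, -0.708], 'grip_width': 0.0565}
```

View pics/side10.png

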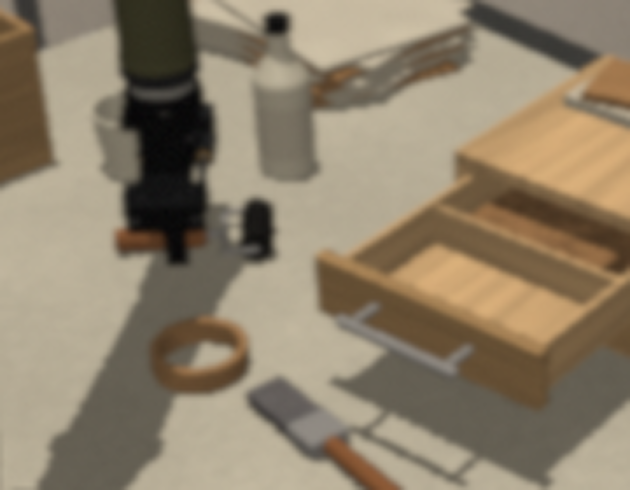

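The finger crosses the handle at crop x≈178, about 60 mm from its free end and so near roller_grip. Gripping.

Request:
carry_out(
  targets=[
    [[0, 0, 0], [0, 0, 0]],
    [[0, 0, 0], [0, 0, 0]],
    [[0, 0, 0], [0, 0, 0]],
    [[0, 0, 0], [0, 0, 0]],
    [[0, 0, 0], [0, 0, 0]],
    [[0, 0, 0], [0, 0, 0]],
    [[0, 0, 0], [0, 0, 0]],
    [[0, 0, 0], [0, 0, 0]],
  ],
  jaw=0.1,
  squeeze=30,
)

```text
time_s: 18.8
tool_pos: [0.4725, 0.3537, 0.0057]
tool_rot: [-90.0, -0.0, 49.9]
force: [0.5, 1.7, 2.1]
grip_width: 0.0253
```

Request:
carry_out(
  targets=[
    [[0, -3, 0], [0, 0, 0]],
    [[0, -6, 0], [0, 0, 0]],
    [[0, -8, 0], [0, 0, 0]],
    [[0, -10, 0], [0, 0, 0]],
    [[0, -10, 0], [0, 0, 0]],
    [[0, -8, 0], [0, 0, 0]],
    [[0, -5, 0], [0, 0, 0]],
    [[0, 0, 0], [0, 0, 0]],
    [[0, 0, 0], [0, 0, 0]],
  ],
)

```text
time_s: 19.7
tool_pos: [0.4723, 0.3533, 0.0555]
tool_rot: [-90.0, 0.0, 49.9]
force: [-0.4, -0.5, -2.2]
grip_width: 0.0255
```

```bash
python3 - <<'E'
from h import *
for n,s in(("side",(160,300,180,360)),):
    im=env.read_camera(n); cv2.imwrite(f"pics/{n}11.png",cv2.resize(im[s[0]:s[1],s[2]:s[3],::-1],None,fx=3.5,fy=3.5,interpolation=cv2.INTER_CUBIC))
o=env.get_obs(); print({k:np.round(v,4).tolist() for k,v in o.items() if k in("tool_pos","tool_rot","force","qpos","grip_width")})
E
```

```text
{'qpos': [-46.771, 18.9557, 8.709, 102.8536, -3.3083, 58.4763, 13.1049], 'tool_pos': [0.4721, 0.3532, 0.0552], 'tool_rot': [-89.9917, 0.039, 49.8994], 'force': [-0.2119, 0.3717, -2.4453], 'grip_width': 0.0254}
```

View pics/side11.png

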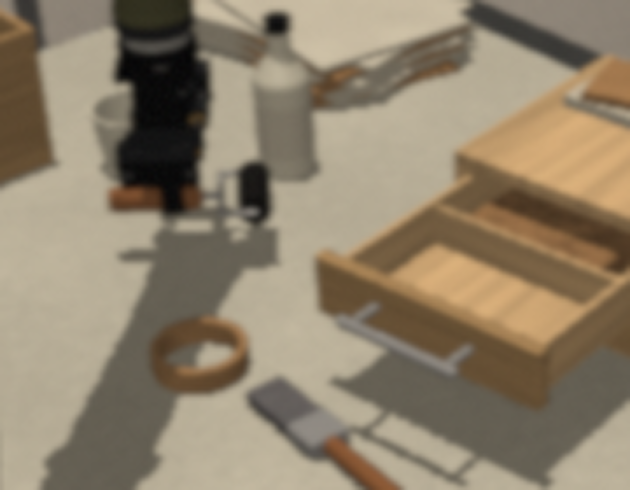

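The roller is held level with a grip width of 25 mm. Lifting, then traversing to above the compartment.

Request:
carry_out(
  targets=[
    [[0, -5, 0], [0, 0, 0]],
    [[0, -10, 0], [0, 0, 0]],
    [[0, -15, 0], [0, 0, 0]],
    [[0, -18, 0], [0, 0, 0]],
    [[0, -18, 0], [0, 0, 0]],
    [[0, -18, 0], [0, 0, 0]],
    [[0, -18, 0], [0, 0, 0]],
    [[0, -15, 0], [0, 0, 0]],
    [[0, -10, 0], [0, 0, 0]],
    [[0, -8, 0], [0, 0, 0]],
    [[0, -3, 0], [0, 0, 0]],
    [[0, 0, 0], [0, 0, 0]],
  ],
)

```text
time_s: 20.95
tool_pos: [0.4724, 0.3534, 0.1936]
tool_rot: [-90.0, -0.0, 49.9]
force: [0.0, -0.0, -2.1]
grip_width: 0.0254
```

```bash
python3 - <<'E'
from h import *
for n,s in(("top",(200,320,260,400)),):
    im=env.read_camera(n); cv2.imwrite(f"pics/{n}12.png",cv2.resize(im[s[0]:s[1],s[2]:s[3],::-1],None,fx=5,fy=5,interpolation=cv2.INTER_CUBIC))
o=env.get_obs(); print({k:np.round(v,4).tolist() for k,v in o.items() if k in("tool_pos","tool_rot","force","qpos","grip_width")})
plan((530,-13,195),8.6,18)
E
```

```text
{'qpos': [-47.3884, 11.9173, 9.2331, 94.7533, -1.9788, 73.5373, 12.1067], 'tool_pos': [0.4722, 0.3532, 0.1931], 'tool_rot': [-89.9913, 0.0477, 49.8951], 'force': [-0.0439, -0.4601, -2.0953], 'grip_width': 0.025}
[[[-13,-0,-16],[0,2.3,-0]],[[-13,-0,-16],[0,2.3,-0]],[[-13,-0,-16],[0,2.3,-0]],[[-11,-0,-17],[0,2.3,-0]],[[-11,-0,-18],[0,2.3,-0]],[[-10,-1,-18],[0,2.3,-0]],[[-9,0,-18],[0,2.3,-0]],[[-9,0,-19],[0,2.3,-0]],[[-8,0,-19],[0,2.2,-0]],[[-7,0,-19],[0,2.3,-0]],[[-6,-0,-20],[0,2.3,-0]],[[-6,-0,-20],[0,2.3,-0]],[[-5,-0,-20],[0,2.3,-0]],[[-4,-0,-20],[0,2.3,-0]],[[-3,-0,-20],[0,2.3,-0]],[[-2,-1,-21],[0,2.3,-0]],[[-2,0,-20],[0,2.3,-0]],[[-1,0,-21],[0,2.3,-0]]] end [529.6 -13.3 195.2] [-90.    0.    8.6]
```

View pics/top12.png

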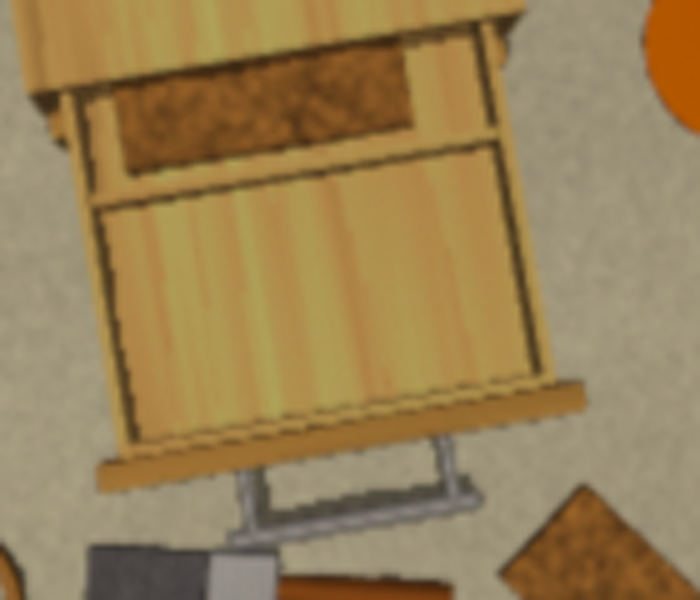

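The drawer is still open and unmoved: panel edge from crop (97,490) to (585,410), compartment empty. Traversing.

Request:
carry_out(
  targets=[
    [[-6, 0, -7], [0, 2, 0]],
    [[-13, 0, -16], [0, 2.5, 0]],
    [[-16, 0, -20], [0, 2.5, 0]],
    [[-15, 0, -21], [0, 2.5, 0]],
    [[-14, 0, -21], [0, 2.5, 0]],
    [[-13, 0, -22], [0, 2.5, 0]],
    [[-12, 0, -23], [0, 2.5, 0]],
    [[-10, 0, -23], [0, 2.5, 0]],
    [[-9, 0, -23], [0, 2.5, 0]],
    [[-8, 0, -24], [0, 2.5, 0]],
    [[-7, 0, -24], [0, 2.5, 0]],
    [[-6, 0, -24], [0, 2.5, 0]],
  ],
)

```text
time_s: 22.2
tool_pos: [0.5134, 0.0715, 0.1936]
tool_rot: [-90.0, -0.0, 20.2]
force: [0.4, -0.3, -2.4]
grip_width: 0.0254
```

```bash
python3 - <<'E'
from h import *
im=env.read_camera("top")
o=env.get_obs(); print({k:np.round(v,4).tolist() for k,v in o.items() if k in("tool_pos","tool_rot","force","qpos","grip_width")})
plan((530,-13,195),8.6,7)
E
```

```text
{'qpos': [-32.6835, 2.9851, 23.1997, 104.7765, -1.0274, 72.4616, 10.5448], 'tool_pos': [0.5142, 0.0657, 0.1938], 'tool_rot': [-90.1963, 0.0147, 19.7475], 'force': [0.4481, -4.809, -3.106], 'grip_width': 0.0257}
[[[-2,-0,-11],[0,1.6,0]],[[-1,-0,-12],[0.1,1.6,0]],[[-1,-0,-11],[-0,1.6,0]],[[-1,-1,-12],[0,1.6,0]],[[-0,0,-11],[0,1.6,0]],[[-0,0,-12],[0.1,1.6,0]],[[-0,-0,-11],[-0,1.5,0]]] end [530.  -13.  194.9] [-90.   -0.    8.6]
```

Request:
carry_out(
  targets=[
    [[-1, 0, -11], [0, 1.5, 0]],
    [[-1, 0, -12], [0, 1.5, 0]],
    [[-1, 0, -14], [0, 2, 0]],
    [[-1, 0, -14], [0, 1.5, 0]],
    [[-1, 0, -12], [0, 1.5, 0]],
    [[0, 0, -9], [0, 1.5, 0]],
    [[0, 0, -6], [0, 1.5, 0]],
    [[0, 0, -2], [0, 0, 0]],
    [[0, 0, 0], [0, 0, 0]],
    [[0, 0, 0], [0, 0, 0]],
  ],
)

```text
time_s: 23.25
tool_pos: [0.5301, -0.0041, 0.1935]
tool_rot: [-90.0, -0.0, 9.5]
force: [0.3, -0.1, -2.3]
grip_width: 0.0257
```

```bash
python3 - <<'E'
from h import *
for n,s in(("side",(140,300,240,440)),("top",(180,340,220,420))):
    im=env.read_camera(n); cv2.imwrite(f"pics/{n}13.png",cv2.resize(im[s[0]:s[1],s[2]:s[3],::-1],None,fx=3.5,fy=3.5,interpolation=cv2.INTER_CUBIC))
o=env.get_obs(); print({k:np.round(v,4).tolist() for k,v in o.items() if k in("tool_pos","tool_rot","force","qpos","grip_width")})
plan((530,-13,130),8.6,8)
E
```

```text
{'qpos': [-28.2388, 4.6085, 27.3284, 103.3759, -2.2331, 72.5399, 9.1496], 'tool_pos': [0.5301, -0.0041, 0.1935], 'tool_rot': [-89.9841, -0.0031, 9.4653], 'force': [-0.3461, -0.7016, -1.4239], 'grip_width': 0.0252}
[[[-0,8,-1],[-0,0.1,0]],[[-0,8,-1],[-0,0.1,0]],[[-1,8,-1],[-0,0.1,0]],[[0,8,-1],[-0,0.1,0]],[[0,8,-2],[-0,0.1,0]],[[-0,8,-1],[-0,0.1,0]],[[-0,8,-1],[-0,0.2,0]],[[-1,8,-1],[-0,0.1,0]]] end [529.6 -13.2 129.5] [-90.   -0.    8.6]
```

View pics/side13.png

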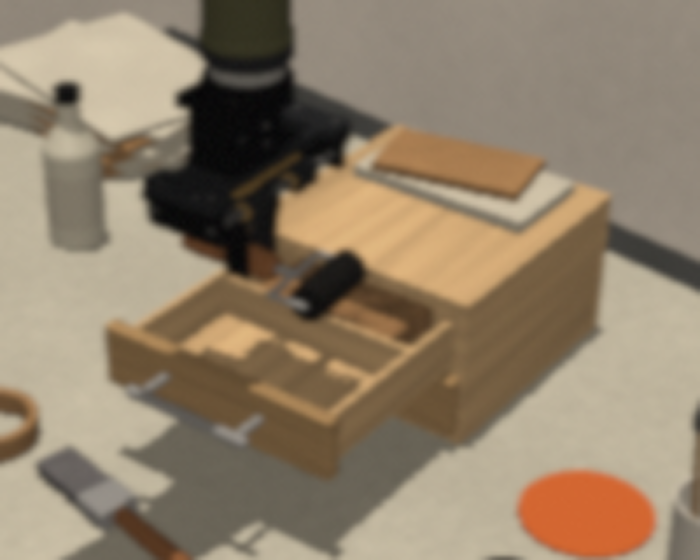

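View pics/top13.png

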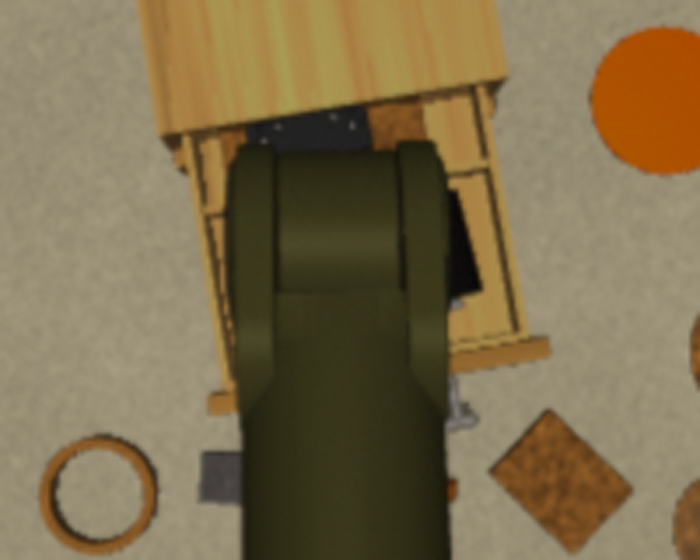

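```bash
python3 - <<'E'
from h import *
X=np.array([[.5429,-.081,.2005],[.5429,-.081,.19],[.5429,-.081,.21],[.5194,.060,.2005]])
print(proj("side",X)); print(proj("top",X))
# compartment outline projected for check
a=np.radians(8.6);ex=np.array([np.cos(a),np.sin(a),0]);ey=np.array([-np.sin(a),np.cos(a),0]);c=np.array([.5325,-.0277,.128])
for sx in(-1,1):
  for sy in(-1,1):
    P=c+sx*.06*ex+sy*.104*ey; print(sx,sy,((proj("side",P)-[240,140])*3.5).round(),((proj("top",P)-[220,180])*3.5).round())
for sy in(-1,1):
  P=c-.081*ex+sy*.12*ey+[0,0,.009]; print("panel",((proj("side",P)-[240,140])*3.5).round(),((proj("top",P)-[220,180])*3.5).round())
E
```

```text
[[332.86027546 221.69738075]
 [332.82751081 224.77217765]
 [332.89014136 218.89461734]
 [294.65164753 207.05262846]]
[[346.98488601 251.47071476]
 [346.61347287 251.69545405]
 [347.32761823 251.26333008]
 [286.36877301 262.72251831]]
-1 -1 [[328. 413.]] [[520. 330.]]
-1 1 [[136. 329.]] [[230. 380.]]
1 -1 [[411. 348.]] [[491. 164.]]
1 1 [[223. 272.]] [[203. 213.]]
panel [[328. 423.]] [[550. 356.]]
panel [[106. 325.]] [[212. 414.]]
```

The projected compartment corners match the picture to within a few pixels. The roller head is where a level grip would put it, seen at (334,221) against a predicted (333,222). Lowering.

Request:
carry_out(
  targets=[
    [[0, 4, -1], [0, 0, 0]],
    [[0, 8, -1], [0, 0.5, 0]],
    [[0, 10, -1], [0, 0.5, 0]],
    [[-1, 10, -2], [0, 0, 0]],
    [[0, 10, -1], [0, 0, 0]],
    [[0, 10, -1], [0, 0, 0]],
    [[-1, 10, -2], [0, 0, 0]],
    [[0, 10, 0], [0, 0, 0]],
    [[0, 8, 0], [0, 0, 0]],
    [[0, 4, 0], [0, 0, 0]],
    [[0, 0, 0], [0, 0, 0]],
    [[0, 0, 0], [0, 0, 0]],
  ],
)

```text
time_s: 24.55
tool_pos: [0.5298, -0.0139, 0.1098]
tool_rot: [-90.0, -0.0, 8.4]
force: [0.8, 0.6, -1.1]
grip_width: 0.0254
```

```bash
python3 - <<'E'
from h import *
for n,s in(("side",(140,300,240,440)),):
    im=env.read_camera(n); cv2.imwrite(f"pics/{n}14.png",cv2.resize(im[s[0]:s[1],s[2]:s[3],::-1],None,fx=3.5,fy=3.5,interpolation=cv2.INTER_CUBIC))
o=env.get_obs(); print({k:np.round(v,4).tolist() for k,v in o.items() if k in("tool_pos","tool_rot","force","qpos","grip_width")})
E
```

```text
{'qpos': [-26.8074, 9.1452, 27.7731, 109.0325, -4.7861, 62.8853, 11.2501], 'tool_pos': [0.53, -0.0139, 0.11], 'tool_rot': [-89.9972, -0.0579, 8.4044], 'force': [-0.818, -0.0106, -2.554], 'grip_width': 0.0253}
```

View pics/side14.png

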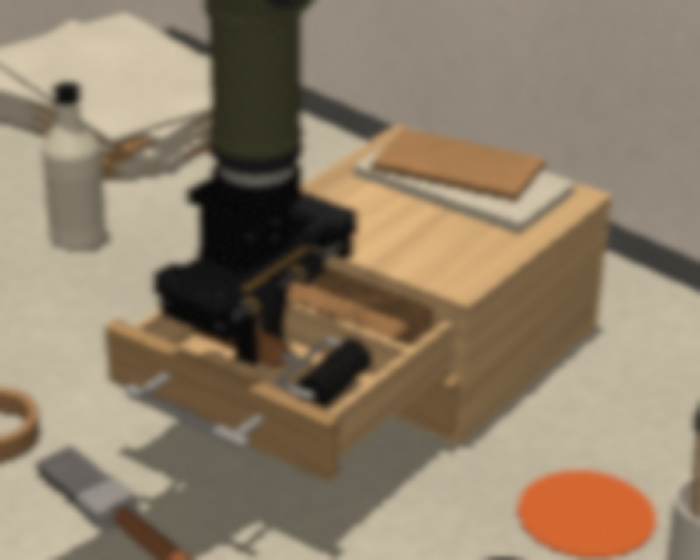

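The roller is inside the compartment walls, head at crop (335,370), about 19 mm above the floor. Lowering to contact.

Request:
carry_out(
  targets=[
    [[0, 3, 0], [0, 0, 0]],
    [[0, 4, 0], [0, 0, 0]],
    [[0, 4, 0], [0, 0, 0]],
    [[0, 3, 0], [0, 0, 0]],
    [[0, 2, 0], [0, 0, 0]],
    [[0, 1, 0], [0, 0, 0]],
    [[0, 1, 0], [0, 0, 0]],
    [[0, 0, 0], [0, 0, 0]],
    [[0, 0, 0], [0, 0, 0]],
  ],
)

```text
time_s: 25.5
tool_pos: [0.5296, -0.0139, 0.0917]
tool_rot: [-90.0, -0.0, 8.4]
force: [0.0, 0.6, -0.7]
grip_width: 0.0254
```

Request:
carry_out(
  targets=[
    [[0, 1, 0], [0, 0, 0]],
    [[0, 0, 0], [0, 0, 0]],
    [[0, 0, 0], [0, 0, 0]],
  ],
)

```text
time_s: 25.8
tool_pos: [0.5298, -0.0139, 0.0908]
tool_rot: [-90.0, -0.0, 8.4]
force: [0.2, 0.9, -0.4]
grip_width: 0.0252
```

The force has dropped from about -2.3 N to about -0.5 N, so the roller is resting on the floor. Releasing with a partial opening so the fingers stay clear of the walls.

Request:
carry_out(
  targets=[
    [[0, 0, 0], [0, 0, 0]],
    [[0, 0, 0], [0, 0, 0]],
    [[0, 0, 0], [0, 0, 0]],
    [[0, 0, 0], [0, 0, 0]],
    [[0, 0, 0], [0, 0, 0]],
  ],
  jaw=0.55,
)

```text
time_s: 26.3
tool_pos: [0.5296, -0.014, 0.0906]
tool_rot: [-90.0, -0.0, 8.4]
force: [0.6, -0.6, 0.4]
grip_width: 0.0469
```

Request:
carry_out(
  targets=[
    [[0, -4, 0], [0, 0, 0]],
    [[0, -8, 0], [0, 0, 0]],
    [[0, -12, 0], [0, 0, 0]],
    [[0, -15, 0], [0, 0, 0]],
    [[0, -15, 0], [0, 0, 0]],
    [[0, -15, 0], [0, 0, 0]],
    [[0, -15, 0], [0, 0, 0]],
    [[0, -15, 0], [0, 0, 0]],
    [[0, -10, 0], [0, 0, 0]],
    [[0, -5, 0], [0, 0, 0]],
    [[0, 0, 0], [0, 0, 0]],
  ],
)

```text
time_s: 27.4
tool_pos: [0.5299, -0.0139, 0.2053]
tool_rot: [-90.0, -0.1, 8.4]
force: [0.1, 0.2, -0.4]
grip_width: 0.0476
```

```bash
python3 - <<'E'
from h import *
for n,s in(("side",(140,300,240,440)),("top",(180,340,220,420))):
    im=env.read_camera(n); cv2.imwrite(f"pics/{n}15.png",cv2.resize(im[s[0]:s[1],s[2]:s[3],::-1],None,fx=3.5,fy=3.5,interpolation=cv2.INTER_CUBIC))
o=env.get_obs(); print({k:np.round(v,4).tolist() for k,v in o.items() if k in("tool_pos","tool_rot","force","qpos","grip_width")})
E
```

```text
{'qpos': [-27.8166, 4.1163, 27.8829, 102.6315, -2.0003, 73.7854, 8.9592], 'tool_pos': [0.5292, -0.014, 0.2041], 'tool_rot': [-89.9961, 0.0472, 8.3937], 'force': [0.4797, -0.3781, -0.9374], 'grip_width': 0.0479}
```

View pics/side15.png

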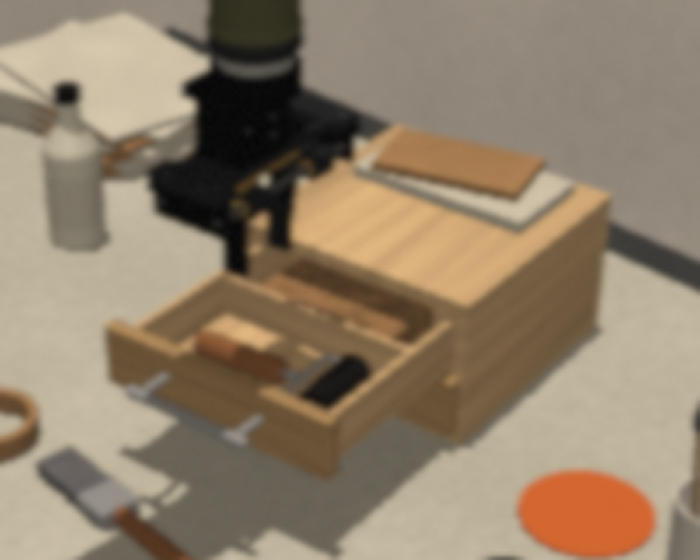

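The roller lies in the compartment, released, with handle at crop (240,355) and head at (335,380). Checking against the projection and planning the push: shut fingers on the panel's outer face, just above the bar handle.

```bash
python3 - <<'E'
from h import *
a=np.radians(8.6);ex=np.array([np.cos(a),np.sin(a),0]);ey=np.array([-np.sin(a),np.cos(a),0])
g=np.array([.5296,-.0139,.098])
for nme,X in(("head",g-ey*.078+[0,0,.004]),("tailend",g+ey*.065)):
    print(nme,((proj("side",X)-[240,140])*3.5).round(),((proj("top",X)-[220,180])*3.5).round())
p,_=pose(); print(p)
plan((429,-43,204),8.5,8)
E
```

```text
head [[331. 389.]] [[447. 259.]]
tailend [[202. 338.]] [[253. 292.]]
[529.21205408 -13.96357447 204.07746491]
[[[-13,0,-2],[-0,-0,-0]],[[-13,0,-2],[-0,-0,-0]],[[-13,0,-1],[-0,-0,-0]],[[-13,0,-2],[-0,-0.1,-0]],[[-13,0,-2],[-0,0,-0]],[[-13,0,-2],[-0,0,-0]],[[-12,0,-1],[-0,0,-0]],[[-13,0,-2],[-0,-0,-0]]] end [429.4 -42.9 204.2] [-90.    0.    8.5]
```

View pics/top15.png

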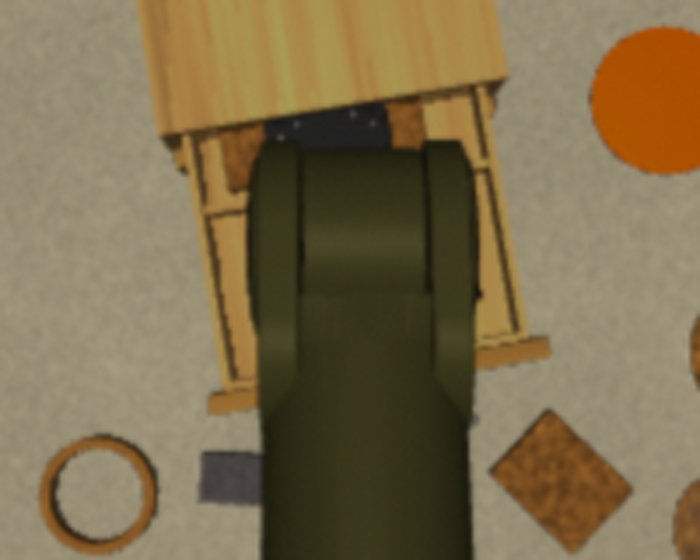

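Everything agrees within a few mm. Moving to in front of the panel with the fingers shut.

Request:
carry_out(
  targets=[
    [[-6, 0, -1], [0, 0, 0]],
    [[-12, 0, -2], [0, 0, 0]],
    [[-14, 0, -2], [0, 0, 0]],
    [[-14, 0, -2], [0, 0, 0]],
    [[-14, 0, -2], [0, 0, 0]],
    [[-14, 0, -2], [0, 0, 0]],
    [[-13, 0, -2], [0, 0, 0]],
    [[-10, 0, -1], [0, 0, 0]],
    [[-6, 0, 0], [0, 0, 0]],
    [[0, 0, 0], [0, 0, 0]],
    [[0, 0, 0], [0, 0, 0]],
  ],
  jaw=0,
)

```text
time_s: 28.6
tool_pos: [0.4299, -0.0427, 0.2047]
tool_rot: [-90.0, -0.0, 8.4]
force: [-0.4, 0.1, 0.8]
grip_width: 0.0001
```

```bash
python3 - <<'E'
from h import *
for n,s in(("side",(140,300,240,440)),("top",(180,340,220,420))):
    im=env.read_camera(n); cv2.imwrite(f"pics/{n}16.png",cv2.resize(im[s[0]:s[1],s[2]:s[3],::-1],None,fx=3.5,fy=3.5,interpolation=cv2.INTER_CUBIC))
o=env.get_obs(); print({k:np.round(v,4).tolist() for k,v in o.items() if k in("tool_pos","tool_rot","force","qpos","grip_width")})
plan((429,-43,126),8.5,6)
E
```

```text
{'qpos': [-27.3528, -9.9377, 26.695, 114.3368, 4.6257, 74.5959, 6.1823], 'tool_pos': [0.4301, -0.0427, 0.2046], 'tool_rot': [-90.0141, -0.0099, 8.4165], 'force': [-0.1658, -0.4226, 0.4628], 'grip_width': 0.0005}
[[[-0,13,-0],[0,-0,0]],[[-0,13,-0],[0,-0,0]],[[-1,13,-0],[0,-0,0]],[[0,13,-0],[0,-0.1,0]],[[0,13,-0],[0,0,0]],[[-0,14,-0],[0,0,0]]] end [429.1 -42.9 125.6] [-90.   -0.    8.5]
```

View pics/side16.png

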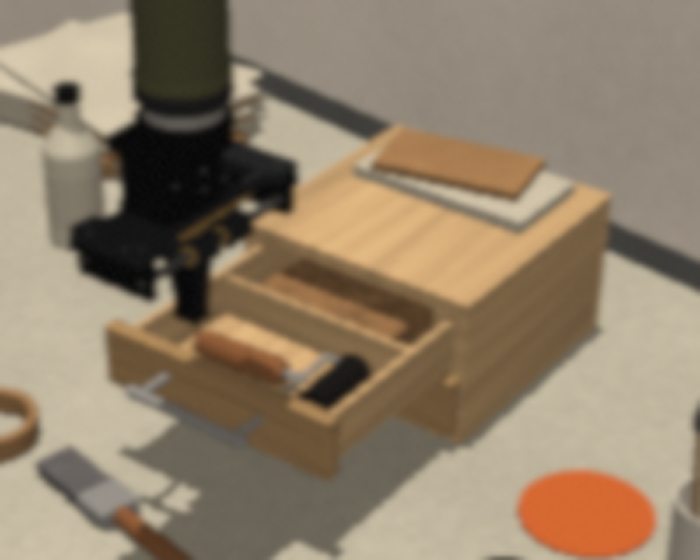

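View pics/top16.png

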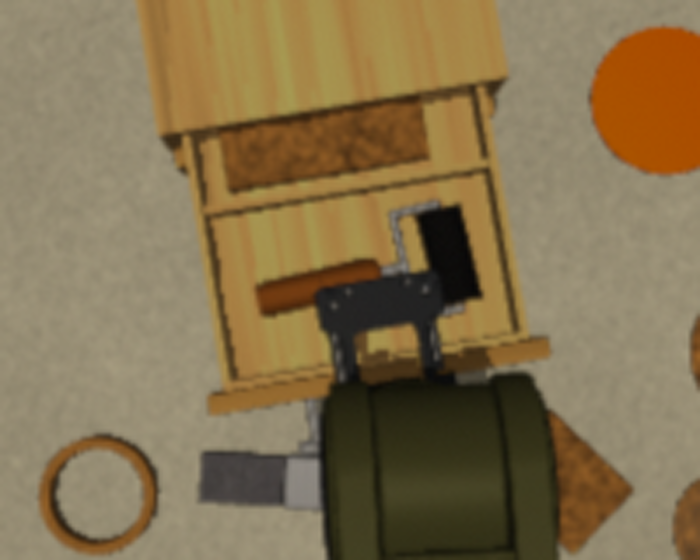

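The roller lies well inside the compartment, running from top crop (260,300) to (480,260). The shut fingers are in front of the panel. Lowering to just above the bar.

Request:
carry_out(
  targets=[
    [[0, 8, 0], [0, 0, 0]],
    [[0, 13, 0], [0, 0, 0]],
    [[-1, 14, 0], [0, 0, 0]],
    [[0, 14, 0], [0, 0, 0]],
    [[0, 13, 0], [0, 0, 0]],
    [[0, 10, 0], [0, 0, 0]],
    [[0, 6, 0], [0, 0, 0]],
    [[0, 0, 0], [0, 0, 0]],
    [[0, 0, 0], [0, 0, 0]],
  ],
)

```text
time_s: 29.6
tool_pos: [0.429, -0.043, 0.1268]
tool_rot: [-90.0, -0.0, 8.4]
force: [1.3, -0.4, 1.2]
grip_width: 0.0008
```

```bash
python3 - <<'E'
from h import *
for n,s in(("side",(140,300,240,440)),):
    im=env.read_camera(n); cv2.imwrite(f"pics/{n}17.png",cv2.resize(im[s[0]:s[1],s[2]:s[3],::-1],None,fx=3.5,fy=3.5,interpolation=cv2.INTER_CUBIC))
o=env.get_obs(); print({k:np.round(v,4).tolist() for k,v in o.items() if k in("tool_pos","tool_rot","force","qpos","grip_width")})
E
```

```text
{'qpos': [-27.1283, -5.832, 28.1204, 120.4024, 3.027, 64.7178, 7.9717], 'tool_pos': [0.4292, -0.043, 0.127], 'tool_rot': [-90.0012, -0.0587, 8.394], 'force': [-0.25, 0.0289, 0.8381], 'grip_width': 0.0002}
```

View pics/side17.png

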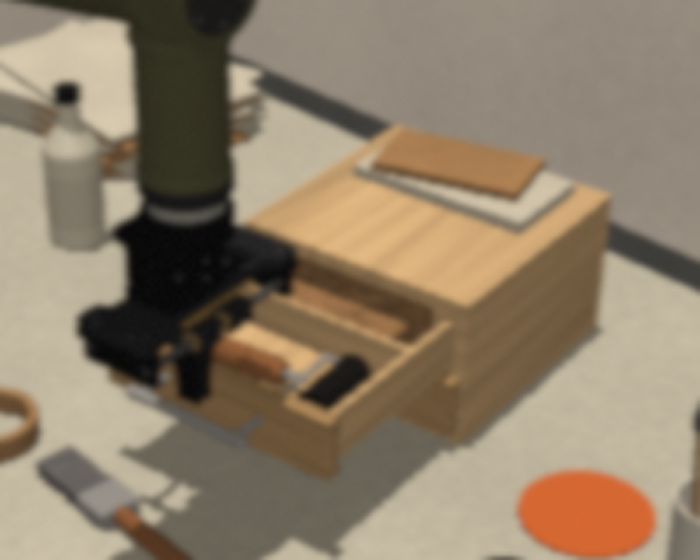

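The fingers stand just outside the panel, above the bar at crop (195,385). Pushing along tool x, gently.

Request:
carry_out(
  targets=[
    [[4, 0, 0], [0, 0, 0]],
    [[3, 0, 0], [0, 0, 0]],
    [[3, 0, 0], [0, 0, 0]],
    [[4, 0, 0], [0, 0, 0]],
    [[6, 0, 0], [0, 0, 0]],
    [[8, 0, 0], [0, 0, 0]],
    [[8, 0, 0], [0, 0, 0]],
    [[8, 0, 0], [0, 0, 0]],
    [[8, 0, 0], [0, 0, 0]],
    [[8, 0, 0], [0, 0, 0]],
  ],
)

```text
time_s: 30.65
tool_pos: [0.4887, -0.034, 0.1265]
tool_rot: [-90.0, 0.0, 8.4]
force: [-1.6, 0.1, 1.0]
grip_width: 0.0002
```

```bash
python3 - <<'E'
from h import *
for n,s in(("side",(140,300,240,440)),):
    im=env.read_camera(n); cv2.imwrite(f"pics/{n}18.png",cv2.resize(im[s[0]:s[1],s[2]:s[3],::-1],None,fx=3.5,fy=3.5,interpolation=cv2.INTER_CUBIC))
o=env.get_obs(); print({k:np.round(v,4).tolist() for k,v in o.items() if k in("tool_pos","tool_rot","force","qpos","grip_width")})
E
```

```text
{'qpos': [-27.2777, 2.8082, 29.0418, 113.1448, -1.4992, 64.3084, 10.8203], 'tool_pos': [0.4902, -0.0337, 0.1267], 'tool_rot': [-90.0291, -0.0952, 8.4378], 'force': [0.9897, 0.3503, 0.4972], 'grip_width': 0.0004}
```

View pics/side18.png

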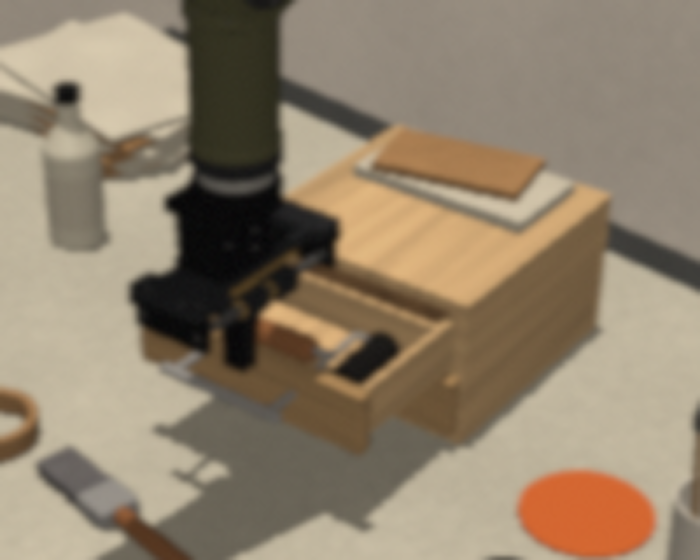

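The drawer follows the fingers and the roller lies still. Continuing.

Request:
carry_out(
  targets=[
    [[6, 0, 0], [0, 0, 0]],
    [[8, 0, 0], [0, 0, 0]],
    [[8, 0, 0], [0, 0, 0]],
    [[8, 0, 0], [0, 0, 0]],
    [[8, 0, 0], [0, 0, 0]],
    [[8, 0, 0], [0, 0, 0]],
    [[8, 0, 0], [0, 0, 0]],
    [[8, 0, 0], [0, 0, 0]],
    [[8, 0, 0], [0, 0, 0]],
    [[6, 0, 0], [0, 0, 0]],
    [[4, 0, 0], [0, 0, 0]],
    [[2, 0, 0], [0, 0, 0]],
  ],
)

```text
time_s: 31.9
tool_pos: [0.5697, -0.0221, 0.1266]
tool_rot: [-90.0, -0.0, 8.4]
force: [-1.3, 1.1, -0.6]
grip_width: 0.0002
```

```bash
python3 - <<'E'
from h import *
for n,s in(("side",(140,300,240,440)),("top",(160,320,220,420))):
    im=env.read_camera(n); cv2.imwrite(f"pics/{n}19.png",cv2.resize(im[s[0]:s[1],s[2]:s[3],::-1],None,fx=3.5,fy=3.5,interpolation=cv2.INTER_CUBIC))
o=env.get_obs(); print({k:np.round(v,4).tolist() for k,v in o.items() if k in("tool_pos","tool_rot","force","qpos","grip_width")})
E
```

```text
{'qpos': [-25.8157, 13.3465, 29.0115, 102.648, -7.0505, 65.7313, 13.8362], 'tool_pos': [0.5698, -0.0223, 0.1268], 'tool_rot': [-90.015, -0.0605, 8.3978], 'force': [-0.0078, -0.9093, -0.5218], 'grip_width': 0.0002}
```

View pics/side19.png

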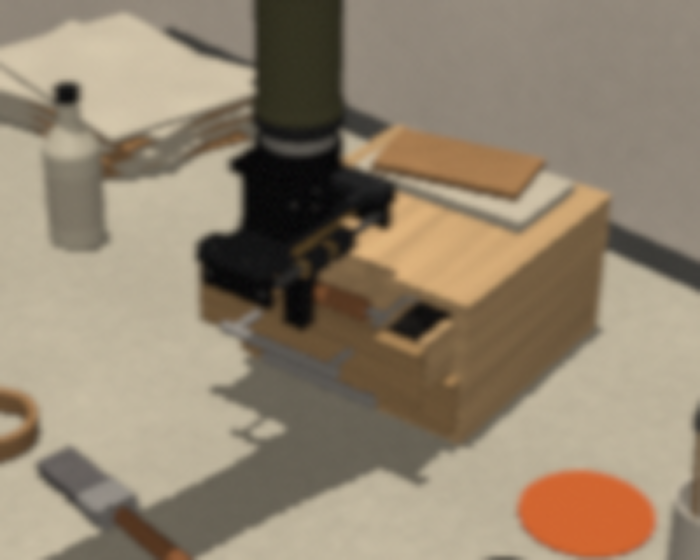

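View pics/top19.png

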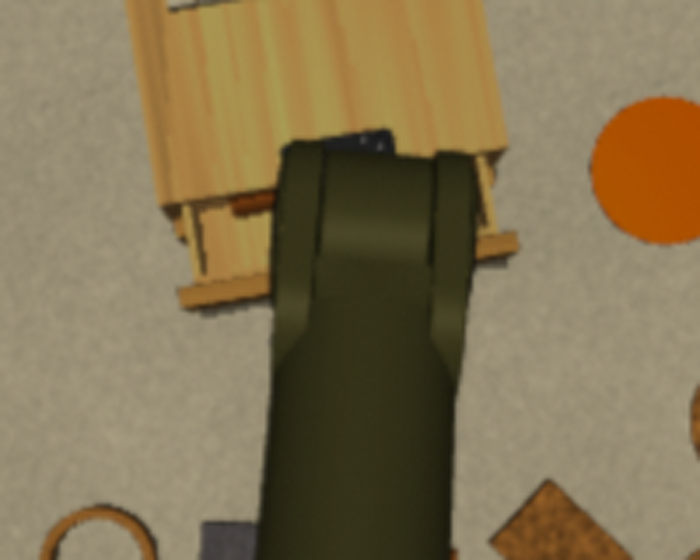

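About 45 mm of opening remains, with the panel edge at top crop (180,300)–(520,245). Continuing more slowly.

Request:
carry_out(
  targets=[
    [[3, 0, 0], [0, 0, 0]],
    [[4, 0, 0], [0, 0, 0]],
    [[4, 0, 0], [0, 0, 0]],
    [[4, 0, 0], [0, 0, 0]],
    [[4, 0, 0], [0, 0, 0]],
    [[4, 0, 0], [0, 0, 0]],
    [[3, 0, 0], [0, 0, 0]],
    [[3, 0, 0], [0, 0, 0]],
    [[2, 0, 0], [0, 0, 0]],
    [[1, 0, 0], [0, 0, 0]],
  ],
)

```text
time_s: 33.0
tool_pos: [0.601, -0.0175, 0.1265]
tool_rot: [-90.0, 0.0, 8.4]
force: [-0.9, -0.8, 2.0]
grip_width: 0.0002
```

```bash
python3 - <<'E'
from h import *
for n,s in(("side",(140,300,240,440)),("top",(160,320,220,420))):
    im=env.read_camera(n); cv2.imwrite(f"pics/{n}20.png",cv2.resize(im[s[0]:s[1],s[2]:s[3],::-1],None,fx=3.5,fy=3.5,interpolation=cv2.INTER_CUBIC))
o=env.get_obs(); print({k:np.round(v,4).tolist() for k,v in o.items() if k in("tool_pos","tool_rot","force","qpos","grip_width")})
E
```

```text
{'qpos': [-24.9185, 17.3075, 28.6985, 98.205, -8.9548, 66.7388, 14.6323], 'tool_pos': [0.6011, -0.0175, 0.1265], 'tool_rot': [-89.9966, -0.0258, 8.3991], 'force': [-0.9899, 0.6582, 0.0094], 'grip_width': 0.0004}
```

View pics/side20.png

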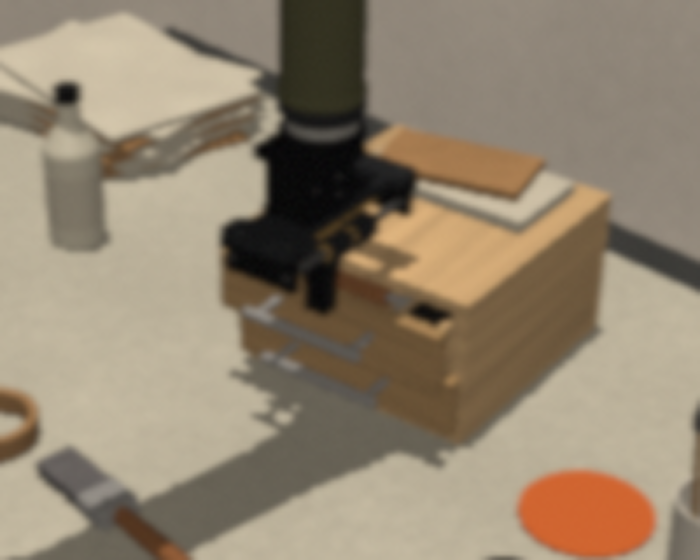

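View pics/top20.png

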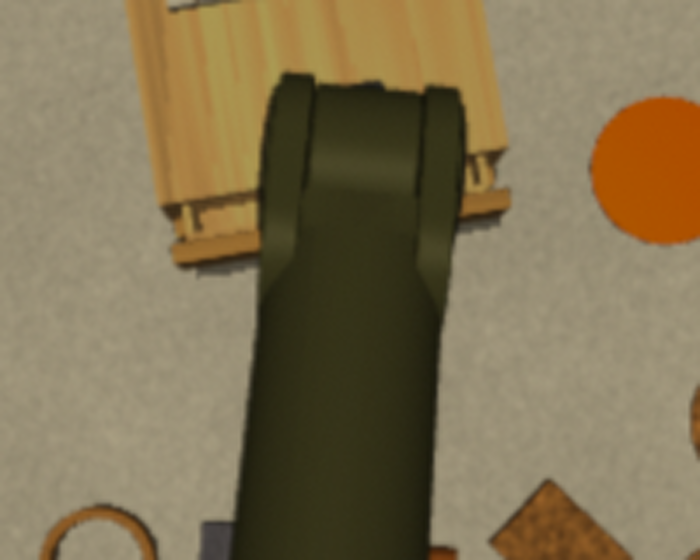

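About 20 mm remains. Continuing at low speed.

Request:
carry_out(
  targets=[
    [[2, 0, 0], [0, 0, 0]],
    [[3, 0, 0], [0, 0, 0]],
    [[3, 0, 0], [0, 0, 0]],
    [[3, 0, 0], [0, 0, 0]],
    [[2, 0, 0], [0, 0, 0]],
    [[1, 0, 0], [0, 0, 0]],
    [[0, 0, 0], [0, 0, 0]],
  ],
)

```text
time_s: 33.8
tool_pos: [0.6151, -0.0154, 0.1266]
tool_rot: [-90.0, -0.0, 8.4]
force: [-0.4, 0.6, -0.8]
grip_width: 0.0001
```

Request:
carry_out(
  targets=[
    [[1, 0, 0], [0, 0, 0]],
    [[1, 0, 0], [0, 0, 0]],
    [[0, 0, 0], [0, 0, 0]],
  ],
)

```text
time_s: 34.1
tool_pos: [0.6168, -0.0152, 0.1266]
tool_rot: [-90.0, -0.0, 8.4]
force: [-0.3, -0.0, -0.1]
grip_width: 0.0005
```

Request:
carry_out(
  targets=[
    [[1, 0, 0], [0, 0, 0]],
    [[1, 0, 0], [0, 0, 0]],
    [[0, 0, 0], [0, 0, 0]],
  ],
)

```text
time_s: 34.4
tool_pos: [0.6189, -0.0149, 0.1266]
tool_rot: [-90.0, -0.0, 8.4]
force: [0.0, 0.2, -0.3]
grip_width: 0.0003
```

```bash
python3 - <<'E'
from h import *
for n,s in(("side",(180,280,270,400)),("top",(160,320,220,420))):
    im=env.read_camera(n); cv2.imwrite(f"pics/{n}21.png",cv2.resize(im[s[0]:s[1],s[2]:s[3],::-1],None,fx=5,fy=5,interpolation=cv2.INTER_CUBIC))
o=env.get_obs(); print({k:np.round(v,4).tolist() for k,v in o.items() if k in("tool_pos","tool_rot","force","qpos","grip_width")})
E
```

```text
{'qpos': [-24.3622, 19.4816, 28.4911, 95.6058, -9.9254, 67.4043, 14.9768], 'tool_pos': [0.6189, -0.0149, 0.1266], 'tool_rot': [-90.0024, -0.0265, 8.3989], 'force': [-0.0401, -0.1037, -0.4134], 'grip_width': 0.0005}
```

View pics/side21.png

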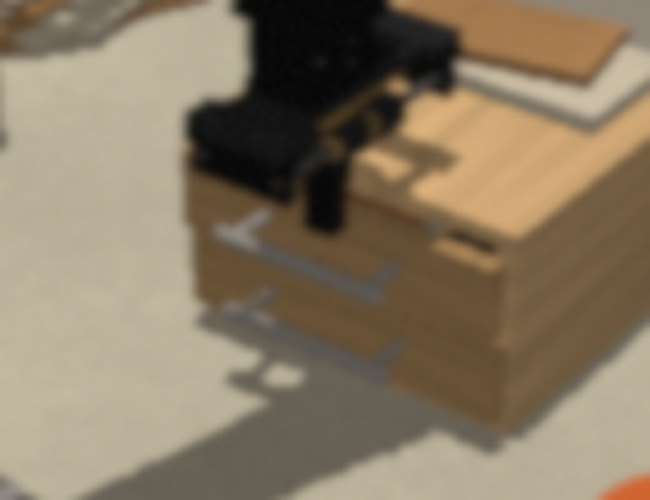

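The upper panel is nearly flush with the lower one and no stop force has appeared yet. Stepping on.

Request:
carry_out(
  targets=[
    [[1, 0, 0], [0, 0, 0]],
    [[1, 0, 0], [0, 0, 0]],
    [[1, 0, 0], [0, 0, 0]],
    [[0, 0, 0], [0, 0, 0]],
  ],
)

```text
time_s: 34.9
tool_pos: [0.6219, -0.0145, 0.1266]
tool_rot: [-90.0, -0.0, 8.4]
force: [-0.6, -0.2, -0.4]
grip_width: 0.0001
```

Request:
carry_out(
  targets=[
    [[1, 0, 0], [0, 0, 0]],
    [[1, 0, 0], [0, 0, 0]],
    [[0, 0, 0], [0, 0, 0]],
  ],
)

```text
time_s: 35.2
tool_pos: [0.6238, -0.0142, 0.1266]
tool_rot: [-90.0, -0.0, 8.4]
force: [0.3, -0.0, 0.4]
grip_width: 0.0004
```

Request:
carry_out(
  targets=[
    [[1, 0, 0], [0, 0, 0]],
    [[0, 0, 0], [0, 0, 0]],
  ],
)

```text
time_s: 35.4
tool_pos: [0.6247, -0.014, 0.1266]
tool_rot: [-90.0, -0.0, 8.4]
force: [-0.8, 0.9, 0.2]
grip_width: -0.0001
```

```bash
python3 - <<'E'
from h import *
for n,s in(("side",(180,280,270,400)),):
    im=env.read_camera(n); cv2.imwrite(f"pics/{n}22.png",cv2.resize(im[s[0]:s[1],s[2]:s[3],::-1],None,fx=5,fy=5,interpolation=cv2.INTER_CUBIC))
o=env.get_obs(); print({k:np.round(v,4).tolist() for k,v in o.items() if k in("tool_pos","tool_rot","force","qpos","grip_width")})
E
```

```text
{'qpos': [-24.1663, 20.2039, 28.4157, 94.7232, -10.2414, 67.6436, 15.0758], 'tool_pos': [0.6248, -0.0141, 0.1266], 'tool_rot': [-89.9996, -0.0238, 8.395], 'force': [-0.4787, -0.8301, 0.0134], 'grip_width': 0.0006}
```

View pics/side22.png

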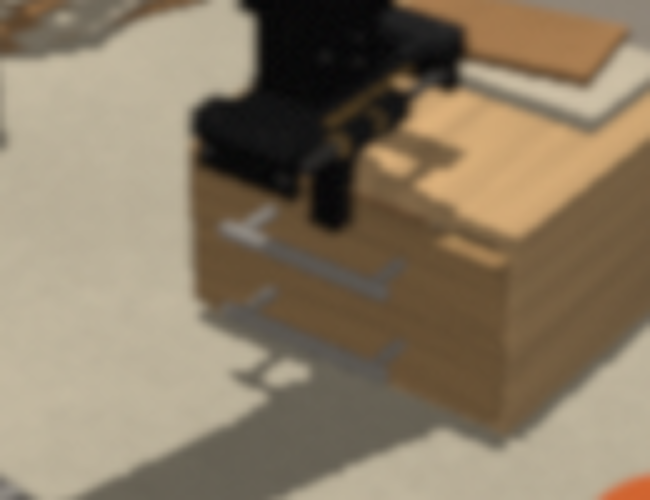

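Request:
carry_out(
  targets=[
    [[1, 0, 0], [0, 0, 0]],
    [[0, 0, 0], [0, 0, 0]],
    [[0, 0, 0], [0, 0, 0]],
  ],
)

```text
time_s: 35.75
tool_pos: [0.6257, -0.014, 0.1266]
tool_rot: [-90.0, -0.0, 8.4]
force: [-0.5, 0.4, -1.1]
grip_width: 0.0005
```

Request:
carry_out(
  targets=[
    [[1, 0, 0], [0, 0, 0]],
    [[0, 0, 0], [0, 0, 0]],
    [[0, 0, 0], [0, 0, 0]],
  ],
)

```text
time_s: 36.05
tool_pos: [0.6267, -0.0138, 0.1266]
tool_rot: [-90.0, -0.0, 8.4]
force: [-0.7, 0.1, -0.8]
grip_width: -0.0
```

Request:
carry_out(
  targets=[
    [[1, 0, 0], [0, 0, 0]],
    [[0, 0, 0], [0, 0, 0]],
    [[0, 0, 0], [0, 0, 0]],
  ],
)

```text
time_s: 36.35
tool_pos: [0.6271, -0.0137, 0.1265]
tool_rot: [-90.0, 0.1, 8.4]
force: [-3.7, -0.2, 1.2]
grip_width: 0.0005
```

The force is -3.7 N and the advance has stalled, which looks like the stop. One more mm to confirm.

Request:
carry_out(
  targets=[
    [[1, 0, 0], [0, 0, 0]],
    [[0, 0, 0], [0, 0, 0]],
    [[0, 0, 0], [0, 0, 0]],
  ],
)

```text
time_s: 36.65
tool_pos: [0.6271, -0.0137, 0.1265]
tool_rot: [-90.0, 0.2, 8.4]
force: [-6.9, -0.6, 4.1]
grip_width: 0.0009
```

```bash
python3 - <<'E'
from h import *
for n,s in(("side",(180,280,270,400)),):
    im=env.read_camera(n); cv2.imwrite(f"pics/{n}23.png",cv2.resize(im[s[0]:s[1],s[2]:s[3],::-1],None,fx=5,fy=5,interpolation=cv2.INTER_CUBIC))
E
```

```text
(no output)
```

View pics/side23.png

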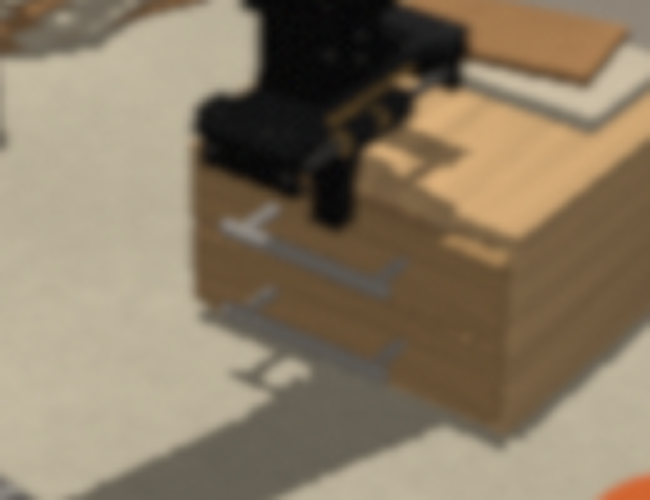

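Hard stop confirmed: the position stayed put, the force rose to 7 N, and the upper panel is flush with the lower. Backing off and rising.

Request:
carry_out(
  targets=[
    [[-3, 0, 0], [0, 0, 0]],
    [[-6, 0, 0], [0, 0, 0]],
    [[-10, 0, 0], [0, 0, 0]],
    [[-10, 0, 0], [0, 0, 0]],
    [[-5, -6, 0], [0, 0, 0]],
    [[0, -15, 0], [0, 0, 0]],
    [[0, -20, 0], [0, 0, 0]],
    [[0, -20, 0], [0, 0, 0]],
    [[0, -20, 0], [0, 0, 0]],
    [[0, -15, 0], [0, 0, 0]],
    [[0, -5, 0], [0, 0, 0]],
    [[0, 0, 0], [0, 0, 0]],
  ],
)

```text
time_s: 37.9
tool_pos: [0.5955, -0.0185, 0.2286]
tool_rot: [-90.0, -0.1, 8.4]
force: [0.1, 0.4, -0.4]
grip_width: 0.0001
```

Request:
carry_out(
  targets=[
    [[-10, 0, 0], [0, 0, 0]],
    [[-20, 0, 0], [0, 0, 0]],
    [[-20, 0, 0], [0, 0, 0]],
    [[-20, 0, 0], [0, 0, 0]],
    [[-20, 0, 0], [0, 0, 0]],
    [[-20, 0, 0], [0, 0, 0]],
    [[-10, 0, 0], [0, 0, 0]],
    [[0, 0, 0], [0, 0, 0]],
    [[0, 0, 0], [0, 0, 0]],
  ],
)

```text
time_s: 38.8
tool_pos: [0.4764, -0.0358, 0.2274]
tool_rot: [-90.0, -0.0, 8.4]
force: [-0.1, -0.4, 0.2]
grip_width: 0.0001
```

```bash
python3 - <<'E'
from h import *
for n,s,f in(("side",(180,340,260,470),3.5),("top",(60,360,80,540),1.6)):
    im=env.read_camera(n); cv2.imwrite(f"pics/{n}24.png",cv2.resize(im[s[0]:s[1],s[2]:s[3],::-1],None,fx=f,fy=f,interpolation=cv2.INTER_CUBIC))
o=env.get_obs(); print({k:np.round(v,4).tolist() for k,v in o.items() if k in("time_s","tool_pos","force")})
X=np.array([.4661,-.3505,.099]);print(((proj("side",X)-[260,180])*3.5).round(),((proj("top",X)-[80,60])*1.6).round())
E
```

```text
{'time_s': 38.9, 'tool_pos': [0.4768, -0.0358, 0.2274], 'force': [0.3005, 0.5353, 0.1533]}
[[436. 436.]] [[592. 355.]]
```

View pics/side24.png

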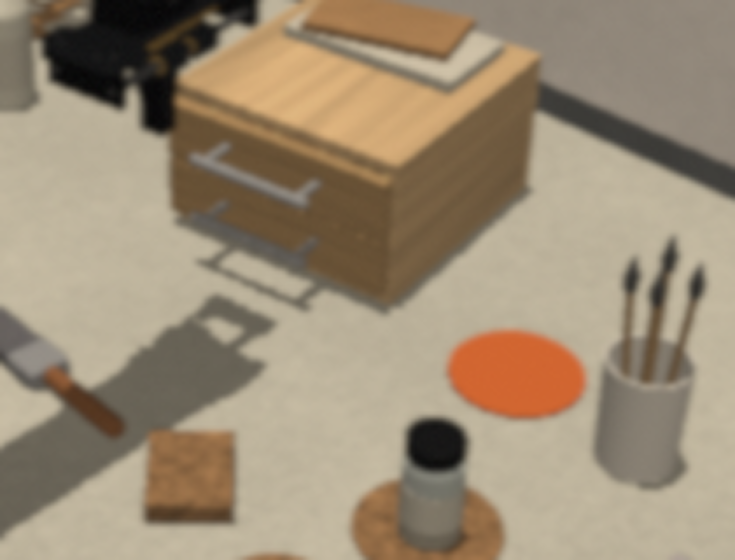

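View pics/top24.png

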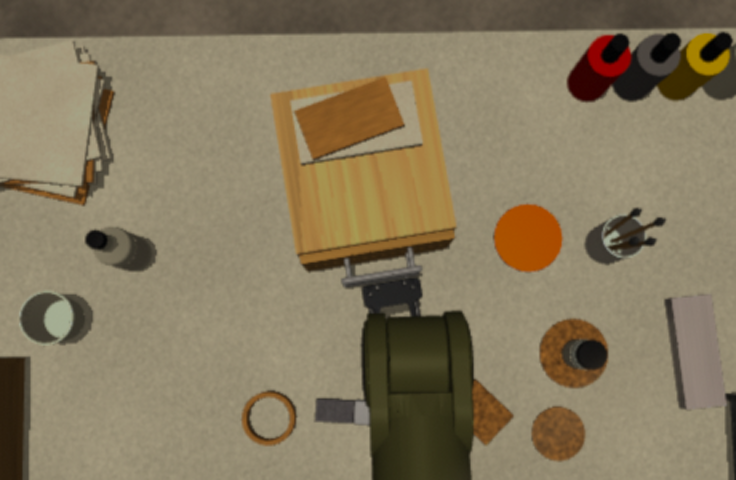

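The drawer is shut with both panels flush, the jar stands upright on the large cork mat at side crop (435,490), the bystanders look unmoved, and the arm is clear of everything. Handing in.

```bash
python3 -c "
from cell import env
print(env.get_obs()['time_s']); print(env.sign_off())"
```

```text
38.9
the job is handed in; nothing more can be done
None
```

The job is done and was handed in at 38.9 s. `sign_off` gives no verdict, so success rests on my own checks.

- **Jar:** I gripped it in the drawer, carried it upright and set it on the larger (120 mm) non-orange cork mat. The force reading showed it standing before I let go, about 2 mm from the measured mat centre. The last pictures show it upright there.
- **Roller:** I laid it flat across the compartment with its head to the right. After release it lay inside all four walls, within about 3 mm of where I predicted. With the drawer shut it can no longer be seen, so I could not check it again.
- **Drawer:** I pushed it with shut fingers on the front panel at no more than about 0.08 m/s until it hit its stop. The position stayed put while the force rose to about 7 N, and the upper panel ended flush with the lower one. I judged "fully shut" from that; I had no direct reading of the opening.
- **Bystanders:** in the last pictures they look where they were, though the arm partly hides the brush and block. The arm was clear of everything.

No check failed or disagreed.

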